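Seat a filter cartridge on the sprung test stand and hold it on the stop

ROBOT

A 6-joint arm with a two-finger parallel gripper is mounted at the origin on the work surface. World frame = base frame: x ahead of the robot, y to its left, z up, the work surface at z = 0. Lengths are in m, angles in rad, forces in N, time in s.
With the tool pointing down it reaches from about 0.35 to 0.875 m from the base axis. Payload 4.2 kg.
Tool frame: the origin (TCP) lies at the very end of the fingers, on their centre line; the grasp point (between the pads) lies 19 mm behind it; z points along the fingers, x is the direction in which the jaws open and shut, and the axes are right-handed (so a half turn about z gives the same grasp; the last joint's range is limited). The gripper opens to 85 mm and grips with 20 to 120 N. Pads are 22 mm wide; open, the fingers measure 114 mm over their backs; the gripper's body (76 mm by 85 mm) begins 54 mm behind the grasp point. The pads swing forward as they close: fully open they stand 13 mm farther back than shut.
Start: joints at [1.371, 0.385, 0.008, 0, -1.194, -0.259], TCP at [0.277, 0.56, 0.231] pointing down, gripper open.
Joint ranges: [-3.14, 3.14], [-1.21, 2.06], [-1.07, 1.41], [-3.16, 2.05], [-2.99, -0.16], [-3.1, 3.1]. Speed limits (rad/s): [2.79, 2.79, 3.14, 3.14, 3.14, 3.14].

INTERFACE

Orientations are given as a unit quaternion [w, x, y, z].
In Python, from station import arm gives the robot as it stands. The module is installed in compiled form; this text tells all that it offers.
- The arm moves only by the tool play_rows, never from a script. Its argument "increments" is a list of rows, each an object with "fingers": the gripper's target within -1 to 1 (shut at 1, half-way at 0, fully open at -1); "dp": the shift along the tool's x, y, z in cm, a list of three; "yaw": the turn about the tool's z in rad. In form: [{"fingers": fingers, "dp": [dx, dy, dz], "yaw": yaw}, ...]. A call has 1 to 8 rows; each row shifts and turns the pose as measured when the row begins, along the tool's axes as they then stand; what a row does not reach is not made up. A row lasts 1/10 s, in which the tool goes at most 50 mm and 8.59 degrees, less where a joint would pass 70% of its speed; a pose out of reach is approached as far as the arm can. A call with a gripper value outside its range is refused whole. The fingers move at their own pace and stop on an object; "newtons" is the grip in N (left out, the last holds). Time passes only in rows, so rows that do not move let the fingers close. It gives the time, the measured TCP pose, the force and the opening at its end, in the units of the state.
- arm.read_state(): the state, without advancing time (a new reading comes with each control period).
- arm.camera(name): name is "scene" or "top" or "wrist"; returns a dict with "pixels" (480x640x3 uint8, red, green, blue), "mtx" (3x3 intrinsics, pixels), "rvec" (rotation vector, rad) and "tvec" (3), from world to camera coordinates, as OpenCV has them; the wrist camera has in their place "T_tool_cam" (4x4, takes a point from camera to tool coordinates, whose origin is the TCP and whose axes are the tool frame's). Camera axes: x right, y down, z forward; pixel columns grow to the right and rows downward; lengths in m; the calibration is good to about 2 mm. A picture is of the moment at which its call begins: read the wrist's pose just before it. There is no depth.
- arm.job_done(): hands the job in, once; it reports no verdict.
The state is a dict: "clock": time; "qpos": joint angles; "qvel": joint speeds; "effort": joint torques, N m; "eef_pos": TCP position; "tcp_rot": TCP orientation; "contact_force": force on the tool from outside, world axes, zero at the start; "torque": the same for the moment, N m; "grip_width": opening from 0.0 (shut) to 1.0 (fully open).
Only numpy, scipy, OpenCV 4.12 (cv2) and the standard library are available. Lean on these libraries where they do the work, as an engineer would, in place of code of your own. Each camera call takes 0.05 s, during which the arm holds its last target.

TASK

Take the blue-ended filter cartridge from the tray, slide it upright, blue flange down, over the spindle of the white test stand and press it down against the orange sprung plate until its flange sits fully home on the black stop ring. Push gently, only firmly enough to keep it seated on the ring, and finish while still holding it pressed there: do not let go. Leave the red and yellow cartridges and the sample jar alone.

Things in the scene. Friction and masses are not known exactly. Their poses are not given: they have to be found in the camera images.
- blue_center (a point): centre (half-way up, on the axis) of the blue-ended hollow filter cartridge, loose, standing upright on the tray at the start. It is a spool 80 mm tall, about 0.12 kg: a white ribbed barrel 40 mm in diameter, with the top 20 mm of the barrel blue, and a blue foot flange 56 mm in diameter and 8 mm thick. A bore 18 mm in diameter runs right through along its z axis (z points up). The underside is 40 mm below this point, the top 40 mm above.
- blue: the same blue-ended cartridge; origin at the centre of its underside
- stand: test stand, fixed: white housing 130 x 130 x 40 mm, origin at the centre of its underside, on the bench. A steel spindle 14 mm in diameter rises from the middle of its top to 124 mm above the bench; its last 14 mm taper to 6 mm diameter. Around the spindle are an orange sprung plate and a black stop ring. With the cartridge fully home its centre is 88 mm above this origin.
- spindle_tip (a point): top end of the stand's upright spindle, on its axis, 124 mm above the bench
- plate_top (a point): centre of the upper face of the orange sprung plate round the spindle (36 mm in diameter); 60 mm above the bench when at rest. It moves straight down when pressed.
- plate (a joint): how far the orange plate is pressed down, m: 0 at rest (up), 0.012 when the cartridge's flange meets the stop ring. The spring needs about 4 N to start moving and about 10 N at the stop; a total push of 13 to 30 N keeps the cartridge seated on the ring, and more than about 70 N would damage it. Released, the plate springs back up.
- stop_ring: black fixed stop ring on the housing, outer diameter 68 mm, inner 42 mm, 8 mm thick; origin at the centre of its underside, 40 mm above the bench, so its top is 48 mm above the bench. It is the hard stop for the cartridge's foot flange.
- tray: fixed shallow aluminium tray, 300 x 110 mm, rim 12 mm high, floor 6 mm above the bench; origin at the centre of its underside, x along its length. The three cartridges stand in a row along it, 95 mm apart, in any order.
- red_center (a point): centre of the red-ended cartridge, same shape and size as the blue one; leave alone
- yellow_center (a point): centre of the yellow-ended cartridge, same shape and size as the blue one; leave alone
- sample_center (a point): centre of the amber sample jar with a white cap, 44 mm in diameter and 90 mm tall, loose on the bench; leave alone
There are look-alikes about, which are no part of the job. There is more than one size of the blue; the job needs the smallest.

How it is judged:
By the outcome, as a careful person would: the job done as asked, in the order asked, and still so for the second after the job is handed in, while the arm keeps its last pose, push and grip.
It also fails if it takes over 64 s, if anything falls off the work surface, if the arm or the gripper's body presses on something with over 40 N, if the wrist force passes 120 N, or if a joint passes its speed limit or range.

## Working session

There is one attempt and no reset: what is moved stays moved. The work goes in short steps, Python scripts to look and compute and a tool call to move; the robot and the scene stay as the last step left them, time stands still between calls to the robot, and variables do not carry over. Pictures are saved under pics/ and viewed, and the job is handed in when it is done.

Besides the shell and the picture viewer there is one more tool, called after "Request:" by a JSON object that holds its "name" and its "arguments". play_rows: Moves the arm, as the interface text tells. Its arguments: {"type":"object","properties":{"increments":{"type":"array","items":{"type":"object","properties":{"fingers":{"type":"number"},"dp":{"type":"array","items":{"type":"number"}},"yaw":{"type":"number"}}}},"newtons":{"type":"number"}},"required":["increments"]}

```bash
mkdir -p pics; python3 - <<'E'
from station import arm
import cv2,pickle
s=arm.read_state();print(s)
d={}
for n in("scene","top","wrist"):
    c=arm.camera(n);d[n]=c;cv2.imwrite(f"pics/a_{n}.png",c["pixels"][:,:,::-1])
pickle.dump((s,d),open("a.pkl","wb"))
E
```

```text
{'clock': 0.0, 'qpos': array([ 1.37060911e+00,  3.85575327e-01,  6.64320233e-03, -5.21348008e-04,
       -1.19396470e+00, -2.58595189e-01]), 'qvel': array([ 0.00141254,  0.00041617,  0.00017012, -0.00040347,  0.00295233,
        0.00137812]), 'effort': array([ 4.44108018e-04, -3.92292416e+01,  1.88402206e+01,  4.18623447e+00,
       -4.69354927e-03, -2.70609050e-06]), 'eef_pos': array([0.27650991, 0.55987223, 0.23021371]), 'tcp_rot': array([-8.96886939e-04, -5.27716849e-01,  8.49419664e-01, -5.97763041e-04]), 'contact_force': array([-0.10418484,  0.38644526, -0.76106414]), 'torque': array([-0.0243663 , -0.00519466, -0.04310916]), 'grip_width': 1.000691534990595}
```

View pics/a_scene.png

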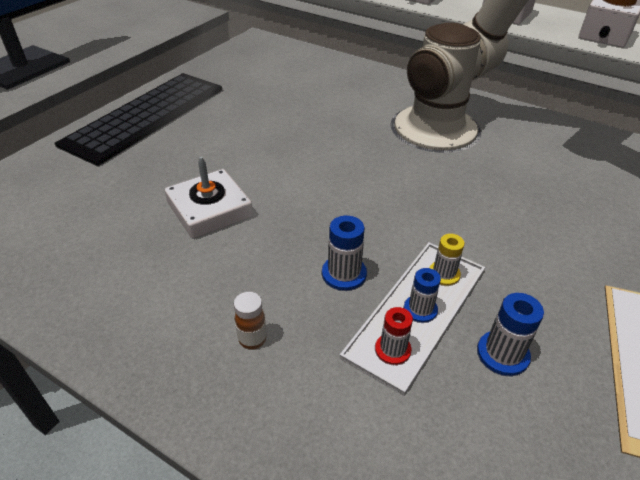

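View pics/a_top.png

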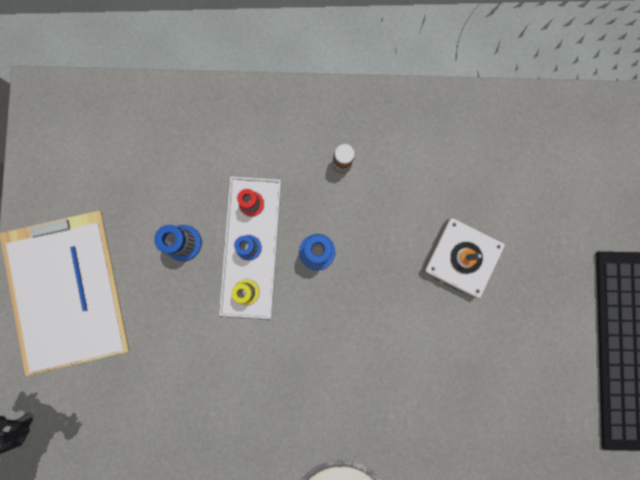

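View pics/a_wrist.png

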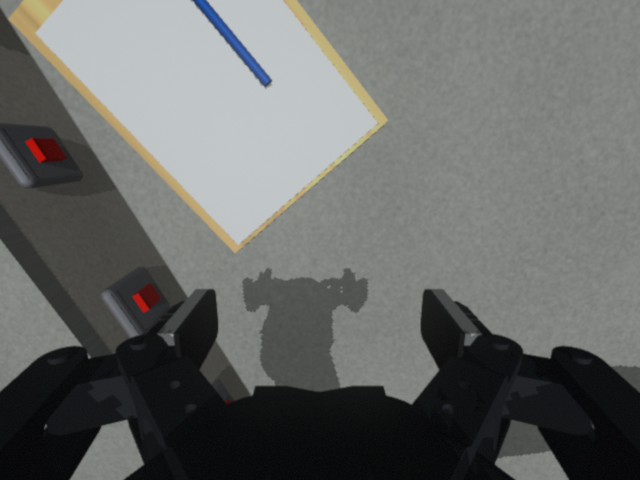

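The small blue cartridge stands mid-tray, at (247,247) in top and (424,293) in scene. Larger blue look-alikes flank it at (317,252) and (175,240), and the stand's spindle is near (470,257) in top.

```bash
cat > h.py <<'E'
import cv2,numpy as np
def ray(c,uv):
    R=cv2.Rodrigues(np.array(c["rvec"],float))[0];t=np.array(c["tvec"],float).ravel()
    d=np.array([(uv[0]-c["mtx"][0][2])/c["mtx"][0][0],(uv[1]-c["mtx"][1][2])/c["mtx"][1][1],1])
    return -R.T@t,R.T@d
def onz(c,uv,z):
    o,d=ray(c,uv);return o+d*(z-o[2])/d[2]
def proj(c,p):
    return cv2.projectPoints(np.array([p],float),np.array(c["rvec"],float),np.array(c["tvec"],float),np.array(c["mtx"],float),None)[0].ravel()
def tri(c1,u1,c2,u2):
    o1,d1=ray(c1,u1);o2,d2=ray(c2,u2)
    s=np.linalg.lstsq(np.c_[d1,-d2],o2-o1,rcond=None)[0]
    a=o1+s[0]*d1;b=o2+s[1]*d2
    return (a+b)/2,np.linalg.norm(a-b)
def crop(img,x,y,w,h,k):
    return cv2.resize(img[y:y+h,x:x+w,::-1],None,fx=k,fy=k,interpolation=cv2.INTER_NEAREST)
E
python3 - <<'E'
import pickle
from h import *
s,d=pickle.load(open("a.pkl","rb"))
T=d["top"]["pixels"];S=d["scene"]["pixels"]
a=crop(T,227,227,40,40,10);b=crop(T,420,215,90,90,4.45)
cv2.imwrite("pics/b_top.png",np.hstack([a,cv2.resize(b,(400,400))]))
a=crop(S,400,262,50,60,8);b=crop(S,160,150,100,120,4)
cv2.imwrite("pics/b_scene.png",np.hstack([a,b]))
print(d["top"]["mtx"],onz(d["top"],(247,247),.086),onz(d["top"],(478,256),.124),onz(d["top"],(466,257),.048))
E
```

```text
[[476.00665219   0.         317.83048923]
 [  0.         476.00665219 237.03815739]
 [  0.           0.           1.        ]] [0.54952892 0.20006785 0.086     ] [ 0.53906868 -0.24856194  0.124     ] [ 0.54026947 -0.25017564  0.048     ]
```

View pics/b_top.png

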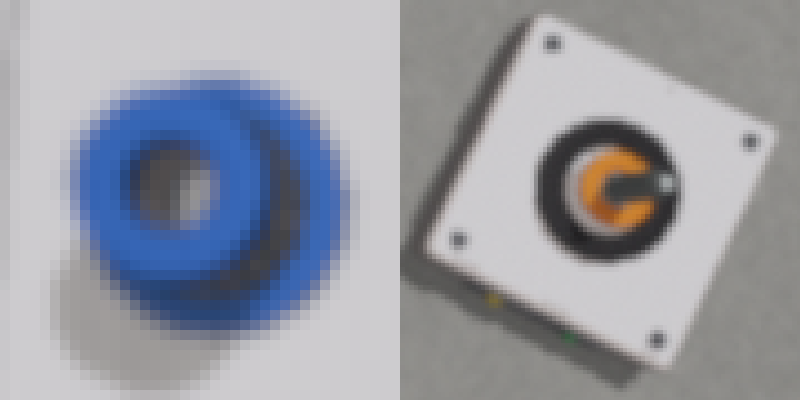

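View pics/b_scene.png

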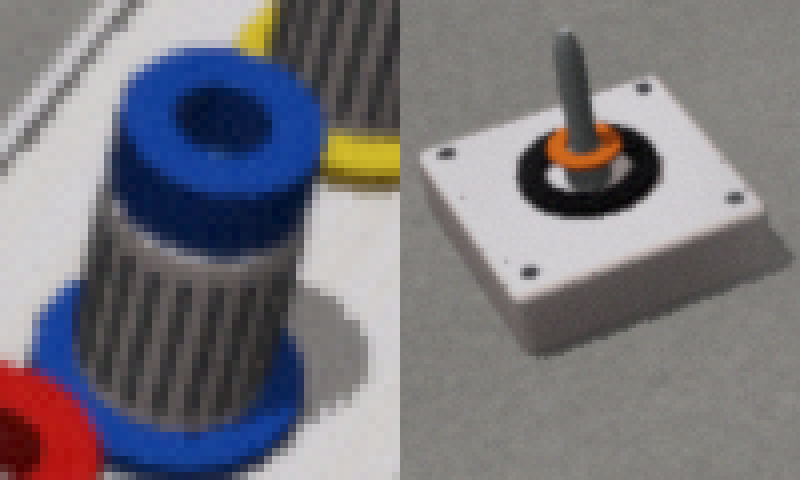

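```bash
python3 - <<'E'
import pickle
from h import *
s,d=pickle.load(open("a.pkl","rb"))
T,S=d["top"],d["scene"]
print("blue",onz(T,(243.7,245.1),.086),onz(S,(427.5,276.8),.086),tri(T,(243.7,245.1),S,(427.5,276.8)))
print("ring",onz(T,(466.5,257.5),.048),onz(S,(207,192),.048))
print("tip",onz(T,(479.4,255.7),.124),onz(S,(201.2,157.7),.124),tri(T,(479.6,255.7),S,(201.2,157.5)))
hs=cv2.cvtColor(T["pixels"],cv2.COLOR_RGB2HSV)
for n,lo,hi in(("r",0,8),("y",22,35)):
    m=(hs[...,0]>=lo)&(hs[...,0]<=hi)&(hs[...,1]>150)&(hs[...,2]>80); m[:,:225]=0;m[:,275:]=0
    ys,xs=np.nonzero(m);print(n,onz(T,(xs.mean(),ys.mean()),.06))
for u in((167,240),(318,248)):print("big",onz(T,u,.12))
print("jar",onz(T,(344,154),.09))
for u in((231,178),(281,180),(271,318),(220,317)):print("tray",onz(T,u,.012))
R=cv2.Rodrigues
from scipy.spatial.transform import Rotation as Ro
q=s["tcp_rot"];print(Ro.from_quat(np.r_[q[1:],q[0]]).as_matrix().round(3)); print(d["wrist"]["T_tool_cam"].round(4),d["wrist"]["mtx"])
E
```

```text
blue [0.55318305 0.20674646 0.086     ] [0.55382053 0.20665766 0.086     ] (array([0.55326921, 0.20667274, 0.08549207]), np.float64(0.00030999218123851604))
ring [ 0.53924987 -0.25121426  0.048     ] [ 0.54241554 -0.24882431  0.048     ]
tip [ 0.53970031 -0.25127004  0.124     ] [ 0.54005843 -0.25103981  0.124     ] (array([ 0.53964451, -0.25154203,  0.12404255]), np.float64(0.00022186672946642415))
r [0.6456635 0.2014657 0.06     ]
y [0.45912778 0.20514413 0.06      ]
big [0.55782174 0.3489415  0.12      ]
big [0.54839799 0.05912747 0.12      ]
jar [0.74151526 0.00991049 0.09      ]
tray [0.70319493 0.24955904 0.012     ]
tray [0.70124323 0.14100782 0.012     ]
tray [0.40408186 0.15447873 0.012     ]
tray [0.40418997 0.2624581  0.012     ]
[[-0.443 -0.897 -0.001]
 [-0.897  0.443 -0.002]
 [ 0.002 -0.    -1.   ]]
[[ 1.000e+00 -0.000e+00  6.000e-04  2.000e-04]
 [-1.000e-04  9.654e-01  2.609e-01 -6.700e-02]
 [-6.000e-04 -2.609e-01  9.654e-01 -1.417e-01]
 [ 0.000e+00  0.000e+00  0.000e+00  1.000e+00]] [[339.86259232   0.         318.89919594]
 [  0.         339.86259232 237.87886635]
 [  0.           0.           1.        ]]
```

Request:
{"name": "play_rows", "arguments": {"increments": [{"fingers": -1, "dp": [0, 0, 0], "yaw": -0.14}, {"fingers": -1, "dp": [0, 0, 0], "yaw": -0.14}, {"fingers": -1, "dp": [0, 0, 0], "yaw": -0.14}, {"fingers": -1, "dp": [0, 0, 0], "yaw": 0}], "newtons": 80}}

```text
clock: 0.55
eef_pos: [0.2762, 0.5591, 0.2285]
tcp_rot: [-0.003, -0.699, 0.716, -0.001]
contact_force: [-0.3, 0.1, 0.5]
grip_width: 1.003
```

```bash
cat >> h.py <<'E'
from scipy.spatial.transform import Rotation as Ro
def RT(s):
    q=s["tcp_rot"];return Ro.from_quat(np.r_[q[1:],q[0]]).as_matrix()
def go(s,p):
    M=RT(s);print("pos",s["eef_pos"].round(4),"xang",np.degrees(np.arctan2(M[1,0],M[0,0])).round(2),"z",M[:,2].round(4),"t",s["clock"],"F",s["contact_force"].round(1),"w",round(s["grip_width"],3))
    print("dp cm",(M.T@(np.array(p)-s["eef_pos"])*100).round(2))
E
python3 - <<'E'
from h import *
from station import arm
go(arm.read_state(),(.5535,.2067,.2))
E
```

```text
pos [0.2762 0.5591 0.2285] xang -91.37 z [-0.0022 -0.0052 -1.    ] t 0.55 F [-0.3  0.1  0.5] w 1.003
dp cm [ 34.55 -28.58   2.97]
```

Request:
{"name": "play_rows", "arguments": {"increments": [{"fingers": -1, "dp": [3.7, -3.1, 0], "yaw": 0}, {"fingers": -1, "dp": [3.7, -3.1, 0], "yaw": 0}, {"fingers": -1, "dp": [3.7, -3.1, 0], "yaw": 0}, {"fingers": -1, "dp": [3.7, -3.1, 0], "yaw": 0}, {"fingers": -1, "dp": [3.7, -3.1, 0], "yaw": 0}, {"fingers": -1, "dp": [3.7, -3.1, 0], "yaw": 0}, {"fingers": -1, "dp": [3.7, -3.1, 0], "yaw": 0}, {"fingers": -1, "dp": [0, 0, 0], "yaw": 0}]}}

```text
clock: 1.35
eef_pos: [0.4902, 0.285, 0.2271]
tcp_rot: [-0.004, -0.691, 0.723, -0.002]
contact_force: [0.2, 0.1, -0.2]
grip_width: 0.998
```

```bash
python3 - <<'E'
from h import *
from station import arm
go(arm.read_state(),(.5535,.2067,.2))
E
```

```text
pos [0.4902 0.285  0.2271] xang -92.62 z [-0.0032 -0.0072 -1.    ] t 1.35 F [ 0.2  0.1 -0.2] w 0.998
dp cm [ 7.51 -6.69  2.75]
```

Request:
{"name": "play_rows", "arguments": {"increments": [{"fingers": -1, "dp": [3.5, -3.1, 1], "yaw": 0}, {"fingers": -1, "dp": [3.5, -3.1, 1], "yaw": 0}, {"fingers": -1, "dp": [1, -0.9, 0.5], "yaw": 0}, {"fingers": -1, "dp": [0, 0, 0], "yaw": 0}]}}

```text
clock: 1.75
eef_pos: [0.5579, 0.2014, 0.202]
tcp_rot: [-0.003, -0.687, 0.727, -0.001]
contact_force: [0.2, 0.4, -0.5]
grip_width: 0.999
```

```bash
python3 - <<'E'
from h import *
from station import arm
s=arm.read_state();go(s,(.5535,.2067,.2))
c=arm.camera("wrist");cv2.imwrite("pics/c.png",c["pixels"][:,:,::-1])
# bore centre from wrist, predicted pixel
M=RT(s);C=c["T_tool_cam"]
p=C[:3,:3].T@((M.T@(np.array([.5535,.2067,.086])-s["eef_pos"]))-C[:3,3]);print(c["mtx"]@p/p[2])
E
```

```text
pos [0.5579 0.2014 0.202 ] xang -93.25 z [-0.0029 -0.0058 -1.    ] t 1.75 F [ 0.2  0.4 -0.5] w 0.999
dp cm [-0.51  0.47  0.2 ]
[310.62522924 239.71619542   1.        ]
```

View pics/c.png

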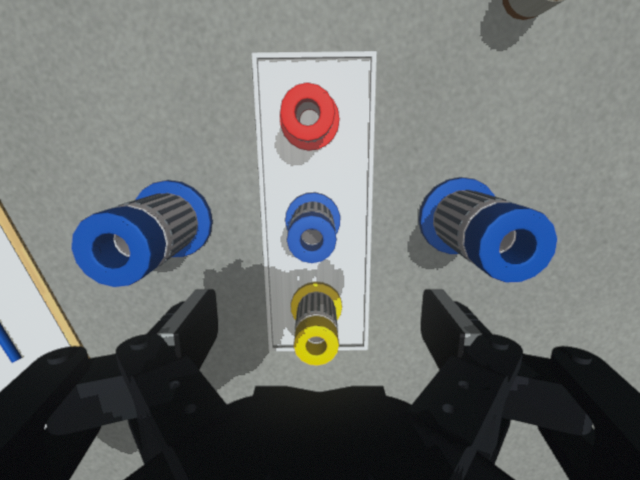

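The bore shows at about (312,238), against a predicted (311,240), so they agree to about 1 mm. The red and yellow cartridges lie along tool y, clear of the fingers. Now centring and descending.

Request:
{"name": "play_rows", "arguments": {"increments": [{"fingers": -1, "dp": [-0.45, 0.45, 0.5], "yaw": 0}, {"fingers": -1, "dp": [0, 0, 3], "yaw": 0}, {"fingers": -1, "dp": [0, 0, 3], "yaw": 0}, {"fingers": -1, "dp": [0, 0, 2], "yaw": 0}, {"fingers": -1, "dp": [0, 0, 0], "yaw": 0}]}}

```text
clock: 2.3
eef_pos: [0.5495, 0.2155, 0.1176]
tcp_rot: [0.001, -0.689, 0.724, -0.001]
contact_force: [0.4, -0.3, 0.3]
grip_width: 0.998
```

```bash
python3 - <<'E'
from h import *
from station import arm
s=arm.read_state();go(s,(.5535,.2067,.045))
c=arm.camera("wrist");cv2.imwrite("pics/d.png",c["pixels"][:,:,::-1])
M=RT(s);C=c["T_tool_cam"]
p=C[:3,:3].T@((M.T@(np.array([.5535,.2067,.086])-s["eef_pos"]))-C[:3,3]);print(c["mtx"]@p/p[2],p)
E
```

```text
pos [0.5495 0.2155 0.1176] xang -92.84 z [ 2.9e-03 -5.0e-04 -1.0e+00] t 2.3 F [ 0.4 -0.3  0.3] w 0.998
dp cm [ 0.85 -0.42  7.26]
[333.37955354 265.78977489   1.        ] [0.00782346 0.01507972 0.18362116]
```

View pics/d.png

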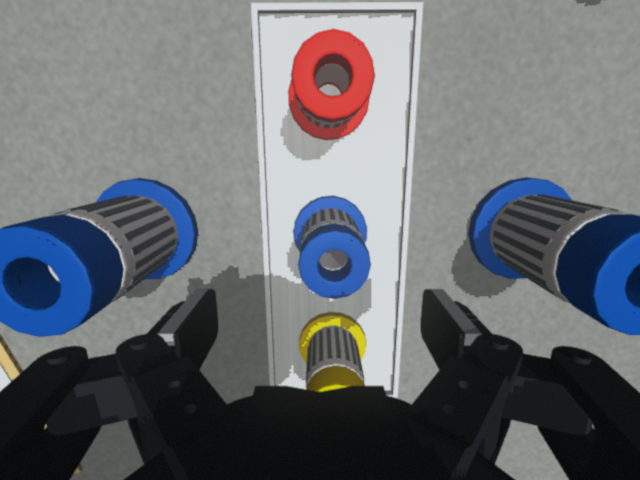

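The bore is at about (334,264), predicted (333,266), which confirms its position. The lateral move overshot, so I'm correcting before going lower.

Request:
{"name": "play_rows", "arguments": {"increments": [{"fingers": -1, "dp": [0.85, -0.45, 0], "yaw": 0}, {"fingers": -1, "dp": [0, 0, 0], "yaw": 0}, {"fingers": -1, "dp": [0, 0, 0], "yaw": 0}]}}

```text
clock: 2.65
eef_pos: [0.556, 0.2097, 0.1234]
tcp_rot: [0.006, -0.691, 0.723, -0.003]
contact_force: [-0.3, 0.4, 0.4]
grip_width: 1.0
```

```bash
python3 - <<'E'
from h import *
from station import arm
s=arm.read_state();go(s,(.5535,.2067,.045))
E
```

```text
pos [0.556  0.2097 0.1234] xang -92.61 z [ 0.0118  0.0041 -0.9999] t 2.65 F [-0.3  0.4  0.4] w 1.0
dp cm [0.35 0.33 7.83]
```

Request:
{"name": "play_rows", "arguments": {"increments": [{"fingers": -1, "dp": [0, 0, 0], "yaw": 0}, {"fingers": -1, "dp": [0, 0, 0], "yaw": 0}]}}

```text
clock: 2.85
eef_pos: [0.5568, 0.21, 0.1251]
tcp_rot: [0.007, -0.691, 0.723, -0.003]
contact_force: [-0.4, 0.4, -0.4]
grip_width: 1.0
```

```bash
python3 - <<'E'
from h import *
from station import arm
s=arm.read_state();go(s,(.5535,.2067,.045));print(s["qvel"].round(3))
E
```

```text
pos [0.5568 0.21   0.1251] xang -92.64 z [ 0.0146  0.0061 -0.9999] t 2.85 F [-0.4  0.4 -0.4] w 1.0
dp cm [0.4  0.43 8.01]
[-0.002 -0.008  0.005 -0.    -0.003 -0.001]
```

Request:
{"name": "play_rows", "arguments": {"increments": [{"fingers": -1, "dp": [0, 0, 0], "yaw": 0}, {"fingers": -1, "dp": [0, 0, 0], "yaw": 0}]}}

```text
clock: 3.05
eef_pos: [0.557, 0.2099, 0.1257]
tcp_rot: [0.008, -0.69, 0.723, -0.003]
contact_force: [-0.5, -0.0, 0.1]
grip_width: 1.001
```

```bash
python3 - <<'E'
from h import *
from station import arm
s=arm.read_state();go(s,(.5535,.2067,.045));print(s["qvel"].round(3))
E
```

```text
pos [0.557  0.2099 0.1257] xang -92.66 z [ 0.0154  0.0066 -0.9999] t 3.05 F [-0.5 -0.   0.1] w 1.001
dp cm [0.4  0.46 8.06]
[-0.001 -0.001  0.002  0.001  0.002  0.001]
```

Request:
{"name": "play_rows", "arguments": {"increments": [{"fingers": -1, "dp": [0.2, 0.2, 0.5], "yaw": 0}, {"fingers": -1, "dp": [0.1, 0.1, 1], "yaw": 0}, {"fingers": -1, "dp": [0, 0, 1], "yaw": 0}, {"fingers": -1, "dp": [0, 0, 0.6], "yaw": 0}, {"fingers": -1, "dp": [0, 0, 0.3], "yaw": 0}, {"fingers": -1, "dp": [0, 0, 0.1], "yaw": 0}, {"fingers": -1, "dp": [0, 0, 0], "yaw": 0}]}}

```text
clock: 3.75
eef_pos: [0.5533, 0.2064, 0.0858]
tcp_rot: [0.006, -0.69, 0.723, -0.003]
contact_force: [-0.1, -0.2, -0.2]
grip_width: 1.001
```

```bash
python3 - <<'E'
from h import *
from station import arm
s=arm.read_state();go(s,(.5535,.2067,.045));print(s["qvel"].round(3))
E
```

```text
pos [0.5533 0.2064 0.0858] xang -92.68 z [ 0.0124  0.0047 -0.9999] t 3.75 F [-0.1 -0.2 -0.2] w 1.001
dp cm [-0.01  0.03  4.08]
[-0.002  0.003  0.     0.001  0.002 -0.001]
```

Request:
{"name": "play_rows", "arguments": {"increments": [{"fingers": -1, "dp": [0, 0, 0.5], "yaw": 0}, {"fingers": -1, "dp": [0, 0, 1], "yaw": 0}, {"fingers": -1, "dp": [0, 0, 1], "yaw": 0}, {"fingers": -1, "dp": [0, 0, 0.6], "yaw": 0}, {"fingers": -1, "dp": [0, 0, 0.3], "yaw": 0}, {"fingers": -1, "dp": [0, 0, 0.1], "yaw": 0}, {"fingers": -1, "dp": [0, 0, 0], "yaw": 0}]}}

```text
clock: 4.45
eef_pos: [0.5541, 0.2068, 0.0477]
tcp_rot: [0.006, -0.69, 0.723, -0.003]
contact_force: [0.0, 0.2, 0.3]
grip_width: 0.999
```

```bash
python3 - <<'E'
from h import *
from station import arm
s=arm.read_state();go(s,(.5535,.2067,.045));print(s["qvel"].round(3))
c=arm.camera("wrist");cv2.imwrite("pics/e.png",c["pixels"][:,:,::-1])
M=RT(s);C=c["T_tool_cam"]
p=C[:3,:3].T@((M.T@(np.array([.5535,.2067,.086])-s["eef_pos"]))-C[:3,3]);print(c["mtx"]@p/p[2],p)
E
```

```text
pos [0.5541 0.2068 0.0477] xang -92.67 z [ 0.0127  0.0048 -0.9999] t 4.45 F [0.  0.2 0.3] w 0.999
dp cm [0.01 0.06 0.27]
[-0.     0.003  0.     0.003  0.001 -0.001]
[316.54042813 346.75047481   1.        ] [-0.00081375  0.03755971  0.1172495 ]
```

View pics/e.png

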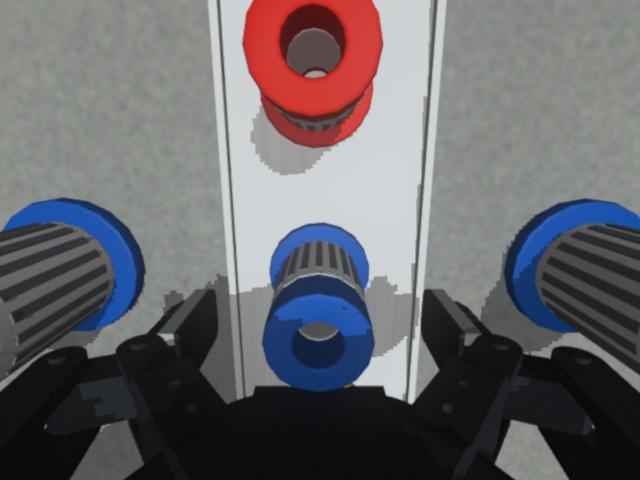

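The bore (318,343) sits midway between the pads. Closing.

Request:
{"name": "play_rows", "arguments": {"increments": [{"fingers": 1, "dp": [0, 0, 0], "yaw": 0}, {"fingers": 1, "dp": [0, 0, 0], "yaw": 0}, {"fingers": 1, "dp": [0, 0, 0], "yaw": 0}, {"fingers": 1, "dp": [0, 0, 0], "yaw": 0}, {"fingers": 1, "dp": [0, 0, 0], "yaw": 0}, {"fingers": 1, "dp": [0, 0, 0], "yaw": 0}], "newtons": 80}}

```text
clock: 5.1
eef_pos: [0.5548, 0.2073, 0.0491]
tcp_rot: [0.008, -0.69, 0.723, -0.003]
contact_force: [-0.4, -0.2, -1.0]
grip_width: 0.446
```

```bash
python3 - <<'E'
from h import *
from station import arm
s=arm.read_state();go(s,(.5535,.2067,.17));print(s["qvel"].round(3))
E
```

```text
pos [0.5548 0.2073 0.0491] xang -92.67 z [ 0.0152  0.0065 -0.9999] t 5.1 F [-0.4 -0.2 -1. ] w 0.446
dp cm [ -0.03  -0.06 -12.09]
[-0.001 -0.    -0.     0.002 -0.001 -0.001]
```

Request:
{"name": "play_rows", "arguments": {"increments": [{"fingers": 1, "dp": [0, 0, 0], "yaw": 0}, {"fingers": 1, "dp": [0, 0, -0.5], "yaw": 0}, {"fingers": 1, "dp": [0, 0, -1], "yaw": 0}, {"fingers": 1, "dp": [0, 0, -1.5], "yaw": 0}, {"fingers": 1, "dp": [0, 0, -1.5], "yaw": 0}, {"fingers": 1, "dp": [0, 0, -1], "yaw": 0}, {"fingers": 1, "dp": [0, 0, -0.5], "yaw": 0}, {"fingers": 1, "dp": [0, 0, 0], "yaw": 0}]}}

```text
clock: 5.9
eef_pos: [0.5531, 0.2065, 0.1132]
tcp_rot: [0.007, -0.69, 0.724, -0.003]
contact_force: [0.5, 0.1, -1.7]
grip_width: 0.441
```

```bash
python3 - <<'E'
from h import *
from station import arm
s=arm.read_state();go(s,(.5535,.2067,.21));print(s["qvel"].round(3))
c=arm.camera("wrist");cv2.imwrite("pics/f.png",c["pixels"][:,:,::-1])
E
```

```text
pos [0.5531 0.2065 0.1132] xang -92.7 z [ 0.0137  0.006  -0.9999] t 5.9 F [ 0.5  0.1 -1.7] w 0.441
dp cm [-0.09 -0.17 -9.68]
[ 0.001 -0.001 -0.004 -0.008 -0.002  0.001]
```

View pics/f.png

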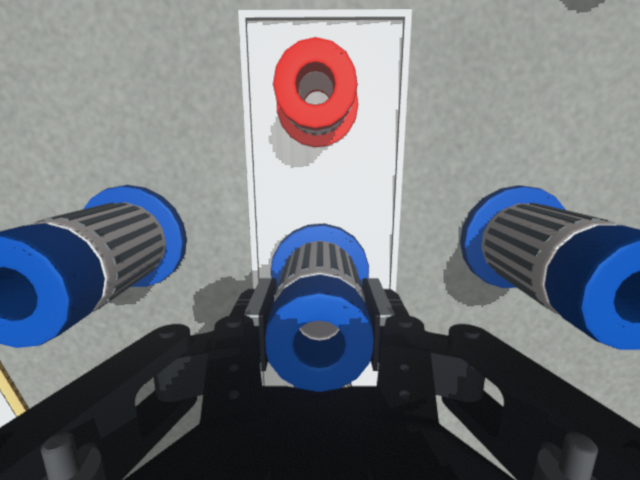

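It is lifted and held between the pads, bore at (320,343). Raising further.

Request:
{"name": "play_rows", "arguments": {"increments": [{"fingers": 1, "dp": [0, 0, -1], "yaw": 0}, {"fingers": 1, "dp": [0, 0, -2], "yaw": 0}, {"fingers": 1, "dp": [0, 0, -2.5], "yaw": 0}, {"fingers": 1, "dp": [0, 0, -2.5], "yaw": 0}, {"fingers": 1, "dp": [0, 0, -1.5], "yaw": 0}, {"fingers": 1, "dp": [0, 0, -0.8], "yaw": 0}, {"fingers": 1, "dp": [0, 0, -0.3], "yaw": 0}, {"fingers": 1, "dp": [0, 0, 0], "yaw": 0}]}}

```text
clock: 6.75
eef_pos: [0.5492, 0.2043, 0.2201]
tcp_rot: [0.001, -0.69, 0.724, -0.001]
contact_force: [0.2, -0.1, -1.7]
grip_width: 0.444
```

```bash
python3 - <<'E'
from h import *
from station import arm
s=arm.read_state();go(s,(.5398,-.2513,.2))
c=arm.camera("wrist");C=c["T_tool_cam"]
hs=cv2.cvtColor(c["pixels"],cv2.COLOR_RGB2HSV)
cv2.imwrite("pics/g.png",c["pixels"][:,:,::-1])
E
```

```text
pos [0.5492 0.2043 0.2201] xang -92.75 z [ 0.0038 -0.     -1.    ] t 6.75 F [ 0.2 -0.1 -1.7] w 0.444
dp cm [45.55 -1.24  2.01]
```

View pics/g.png

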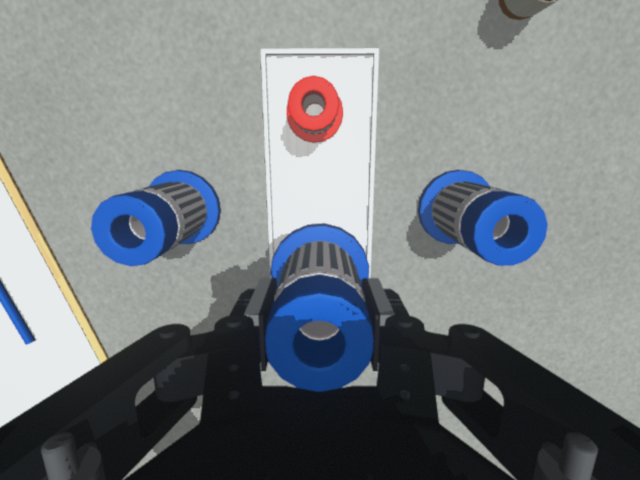

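Request:
{"name": "play_rows", "arguments": {"increments": [{"fingers": 1, "dp": [1.5, 0, 0], "yaw": 0}, {"fingers": 1, "dp": [3, -0.1, 0], "yaw": 0}, {"fingers": 1, "dp": [4, -0.1, 0], "yaw": 0}, {"fingers": 1, "dp": [4, -0.1, 0], "yaw": 0}, {"fingers": 1, "dp": [4, -0.1, 0], "yaw": 0}, {"fingers": 1, "dp": [4, -0.1, 0], "yaw": 0}, {"fingers": 1, "dp": [4, -0.1, 0], "yaw": 0}, {"fingers": 1, "dp": [4, -0.1, 0], "yaw": 0}]}}

```text
clock: 7.6
eef_pos: [0.5371, -0.0917, 0.2121]
tcp_rot: [-0.006, -0.693, 0.721, 0.002]
contact_force: [-0.0, -0.3, -1.4]
grip_width: 0.446
```

```bash
python3 - <<'E'
from h import *
from station import arm
s=arm.read_state();go(s,(.5398,-.2513,.2))
E
```

```text
pos [ 0.5371 -0.0917  0.2121] xang -92.32 z [-0.0127 -0.0054 -0.9999] t 7.6 F [-0.  -0.3 -1.4] w 0.446
dp cm [15.93 -0.93  1.3 ]
```

Request:
{"name": "play_rows", "arguments": {"increments": [{"fingers": 1, "dp": [4, -0.2, 0], "yaw": 0}, {"fingers": 1, "dp": [4, -0.2, -0.2], "yaw": 0}, {"fingers": 1, "dp": [3, -0.2, -0.2], "yaw": 0}, {"fingers": 1, "dp": [2, 0, 0], "yaw": 0}, {"fingers": 1, "dp": [1, 0, 0], "yaw": 0}, {"fingers": 1, "dp": [0.5, 0, 0], "yaw": 0}, {"fingers": 1, "dp": [0.2, 0, 0], "yaw": 0}, {"fingers": 1, "dp": [0, 0, 0], "yaw": 0}]}}

```text
clock: 8.4
eef_pos: [0.5283, -0.2517, 0.21]
tcp_rot: [-0.011, -0.689, 0.724, 0.009]
contact_force: [-0.1, -0.2, -1.7]
grip_width: 0.443
```

```bash
python3 - <<'E'
from h import *
from station import arm
s=arm.read_state();go(s,(.5398,-.2513,.2));print(s["qvel"].round(3))
E
```

```text
pos [ 0.5283 -0.2517  0.21  ] xang -92.86 z [-0.0278 -0.0028 -0.9996] t 8.4 F [-0.1 -0.2 -1.7] w 0.443
dp cm [-0.1  -1.17  0.97]
[ 0.008 -0.002 -0.007 -0.005 -0.001  0.001]
```

Tool tilt has drifted to 1.6°. Fast descents earlier tilted it the other way, so I'll go up gently and then down briskly to undo it.

Request:
{"name": "play_rows", "arguments": {"increments": [{"fingers": 1, "dp": [0, -0.2, -0.5], "yaw": 0}, {"fingers": 1, "dp": [0, -0.2, -1], "yaw": 0}, {"fingers": 1, "dp": [0, -0.2, -1.5], "yaw": 0}, {"fingers": 1, "dp": [0, -0.2, -1.5], "yaw": 0}, {"fingers": 1, "dp": [0, -0.2, -1.5], "yaw": 0}, {"fingers": 1, "dp": [0, -0.1, -1], "yaw": 0}, {"fingers": 1, "dp": [0, 0, -0.5], "yaw": 0}, {"fingers": 1, "dp": [0, 0, 0], "yaw": 0}]}}

```text
clock: 9.2
eef_pos: [0.5446, -0.2469, 0.2929]
tcp_rot: [-0.01, -0.692, 0.721, 0.007]
contact_force: [0.1, 0.4, -0.6]
grip_width: 0.447
```

```bash
python3 - <<'E'
from h import *
from station import arm
s=arm.read_state();go(s,(.5398,-.2513,.2));print(s["qvel"].round(3))
E
```

```text
pos [ 0.5446 -0.2469  0.2929] xang -92.35 z [-0.023  -0.004  -0.9997] t 9.2 F [ 0.1  0.4 -0.6] w 0.447
dp cm [0.41 0.25 9.3 ]
[ 0.006 -0.    -0.005 -0.009 -0.001 -0.001]
```

Request:
{"name": "play_rows", "arguments": {"increments": [{"fingers": 1, "dp": [0, 0, 3], "yaw": 0}, {"fingers": 1, "dp": [0, 0, 3], "yaw": 0}, {"fingers": 1, "dp": [0, 0, 0], "yaw": 0}, {"fingers": 1, "dp": [0, 0, 0], "yaw": 0}, {"fingers": 1, "dp": [0, 0, 0], "yaw": 0}, {"fingers": 1, "dp": [0, 0, 0], "yaw": 0}]}}

```text
clock: 9.8
eef_pos: [0.544, -0.2471, 0.234]
tcp_rot: [-0.009, -0.693, 0.721, 0.005]
contact_force: [0.4, 0.3, -0.7]
grip_width: 0.443
```

```bash
python3 - <<'E'
from h import *
from station import arm
s=arm.read_state();go(s,(.5398,-.2513,.2));print(s["qvel"].round(3))
E
```

```text
pos [ 0.544  -0.2471  0.234 ] xang -92.3 z [-0.0199 -0.0053 -0.9998] t 9.8 F [ 0.4  0.3 -0.7] w 0.443
dp cm [0.42 0.34 3.41]
[ 0.    -0.005  0.012  0.001 -0.006 -0.001]
```

Request:
{"name": "play_rows", "arguments": {"increments": [{"fingers": 1, "dp": [0, 0, 0], "yaw": 0}, {"fingers": 1, "dp": [0, 0, -0.5], "yaw": 0}, {"fingers": 1, "dp": [0, 0, -1], "yaw": 0}, {"fingers": 1, "dp": [0, 0, -1.5], "yaw": 0}, {"fingers": 1, "dp": [0, 0, -1.5], "yaw": 0}, {"fingers": 1, "dp": [0, 0, -1.5], "yaw": 0}, {"fingers": 1, "dp": [0, 0, -1], "yaw": 0}, {"fingers": 1, "dp": [0, 0, -0.5], "yaw": 0}]}}

```text
clock: 10.6
eef_pos: [0.5465, -0.2473, 0.3194]
tcp_rot: [-0.007, -0.693, 0.721, 0.001]
contact_force: [-1.2, 0.3, -1.6]
grip_width: 0.444
```

Request:
{"name": "play_rows", "arguments": {"increments": [{"fingers": 1, "dp": [0, 0, 0], "yaw": 0}, {"fingers": 1, "dp": [0, 0, 4], "yaw": 0}, {"fingers": 1, "dp": [0, 0, 4], "yaw": 0}, {"fingers": 1, "dp": [0, 0, 0], "yaw": 0}, {"fingers": 1, "dp": [0, 0, 0], "yaw": 0}, {"fingers": 1, "dp": [0, 0, 0], "yaw": 0}, {"fingers": 1, "dp": [0, 0, 0], "yaw": 0}, {"fingers": 1, "dp": [0, 0, 0], "yaw": 0}]}}

```text
clock: 11.4
eef_pos: [0.5484, -0.2491, 0.2442]
tcp_rot: [-0.005, -0.693, 0.721, -0.004]
contact_force: [-0.3, 0.6, -2.0]
grip_width: 0.445
```

```bash
python3 - <<'E'
from h import *
from station import arm
s=arm.read_state();go(s,(.5398,-.2513,.2));print(s["qvel"].round(3))
E
```

```text
pos [ 0.5484 -0.2491  0.2442] xang -92.25 z [-0.0015 -0.0118 -0.9999] t 11.4 F [-0.3  0.6 -2. ] w 0.445
dp cm [0.2  0.85 4.43]
[ 0.001 -0.012  0.023  0.005 -0.006  0.001]
```

```bash
python3 - <<'E'
from h import *
from station import arm
import pickle
s=arm.read_state();go(s,(.5398,-.2513,.2))
S=arm.camera("scene");T=arm.camera("top");W=arm.camera("wrist")
pickle.dump((s,S,T,W),open("i.pkl","wb"))
u=proj(S,s["eef_pos"]).astype(int);v=proj(T,s["eef_pos"]).astype(int);print(u,v)
a=crop(S["pixels"],u[0]-60,u[1]-60,100,150,4);b=crop(T["pixels"],v[0]-60,v[1]-60,100,150,4)
cv2.imwrite("pics/i.png",np.hstack([a,b]));cv2.imwrite("pics/iw.png",W["pixels"][:,:,::-1])
E
```

```text
pos [ 0.5484 -0.2491  0.2442] xang -92.25 z [-0.0015 -0.0118 -0.9999] t 11.4 F [-0.3  0.6 -2. ] w 0.445
dp cm [0.2  0.85 4.43]
[188  99] [503 247]
```

View pics/i.png

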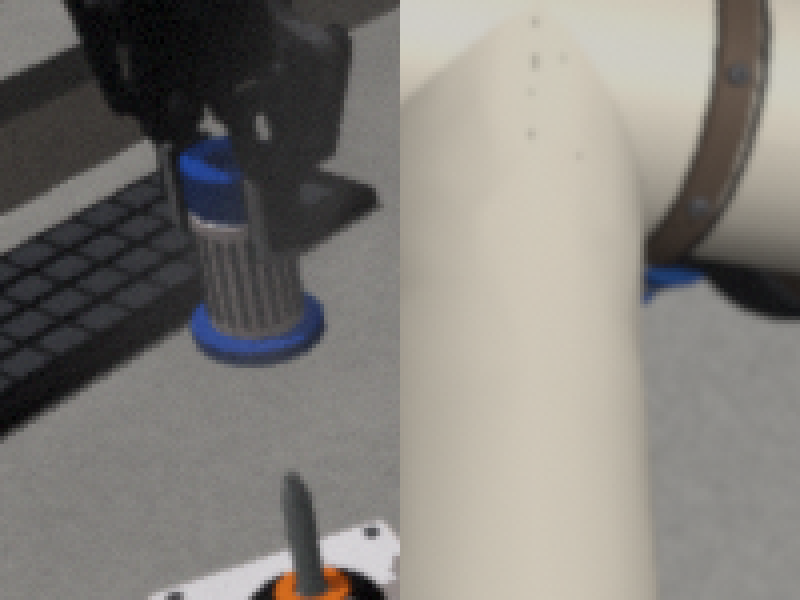

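View pics/iw.png

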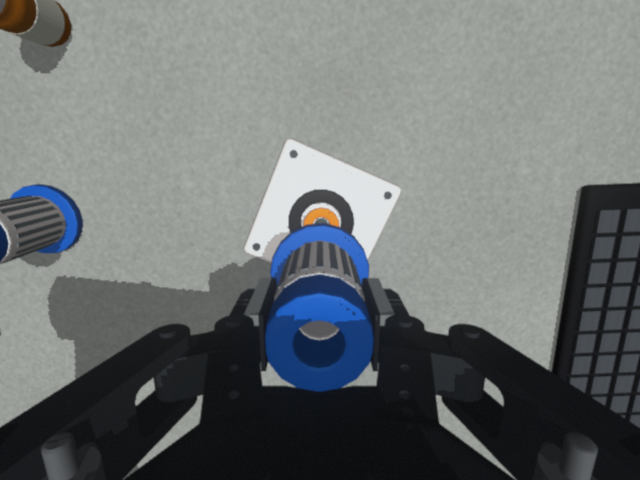

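```bash
python3 - <<'E'
from h import *
import pickle
s,S,T,W=pickle.load(open("i.pkl","rb"))
C=np.array(W["T_tool_cam"]);K=W["mtx"]
def tz(uv,z):
    d=C[:3,:3]@np.linalg.solve(K,[*uv,1]);o=C[:3,3];return (o+d*(z-o[2])/d[2])*1000
hs=cv2.cvtColor(W["pixels"],cv2.COLOR_RGB2HSV)
m=((hs[...,0]>100)&(hs[...,0]<125)&(hs[...,1]>120)).astype(np.uint8);m[:,:240]=0;m[:,400:]=0
ys,xs=np.nonzero(m)
for y in range(220,400,8):
    r=xs[ys==y]; print(y,(r.min(),r.max()) if len(r) else None,end="; ")
print()
g=cv2.cvtColor(W["pixels"],cv2.COLOR_RGB2GRAY)
print("ring front top / back",ys.min(),ys.max())
zt=-.037
print("top L/R",tz((265.5,343),zt),tz((374.5,343),zt),"back",tz((320,390),zt),"bore",tz((319,345),zt))
print("flange front lower edge",tz((320,ys.min()),.043),tz((320,ys.min()),.035))
M=RT(s)
for off in((0,0),):
    for zz in(.043,.035,-.037):
        p=s["eef_pos"]+M@np.array([off[0],off[1],zz]);print("pred scene",zz,proj(S,p)-[128,39],(proj(S,p)-[128,39])*4)
E
```

```text
220 None; 228 (np.int64(301), np.int64(340)); 236 (np.int64(288), np.int64(352)); 244 (np.int64(280), np.int64(358)); 252 (np.int64(276), np.int64(363)); 260 (np.int64(273), np.int64(366)); 268 (np.int64(271), np.int64(368)); 276 (np.int64(271), np.int64(367)); 284 (np.int64(276), np.int64(362)); 292 (np.int64(282), np.int64(356)); 300 (np.int64(276), np.int64(362)); 308 (np.int64(271), np.int64(367)); 316 (np.int64(268), np.int64(369)); 324 (np.int64(266), np.int64(372)); 332 (np.int64(265), np.int64(373)); 340 (np.int64(265), np.int64(373)); 348 (np.int64(265), np.int64(373)); 356 (np.int64(266), np.int64(372)); 364 (np.int64(271), np.int64(367)); 372 (np.int64(277), np.int64(361)); 380 (np.int64(286), np.int64(352)); 388 (np.int64(296), np.int64(340)); 396 (np.int64(321), np.int64(321)); 
ring front top / back 224 473
top L/R [-17.9054507   -0.54494113 -37.        ] [ 20.06155139  -0.54040785 -37.        ] back [  1.0954822   18.75359216 -37.        ] bore [  0.72855115   0.24624471 -37.        ]
flange front lower edge [  1.33434478 -24.83814181  43.        ] [  1.30444971 -26.65570209  35.        ]
pred scene 0.043 [64.01699217 83.22684799] [256.06796869 332.90739196]
pred scene 0.035 [63.31334743 79.05625494] [253.25338974 316.22501976]
pred scene -0.037 [56.55640022 39.00695799] [226.22560087 156.02783196]
```

The held cartridge is centred in the grip to about 1 mm. Measurement puts its foot about 2–3 mm off along tool y, a slight lean about the pinch axis that can pivot out. Moving to above the tip.

```bash
python3 - <<'E'
from h import *
from station import arm
s=arm.read_state();go(s,(.5417,-.2499,.178))
E
```

```text
pos [ 0.5481 -0.249   0.2437] xang -92.26 z [-0.0023 -0.0115 -0.9999] t 11.55 F [ 0.5  0.9 -1.2] w 0.449
dp cm [0.04 0.63 6.57]
```

Request:
{"name": "play_rows", "arguments": {"increments": [{"fingers": 1, "dp": [0, 0.2, 0.5], "yaw": 0}, {"fingers": 1, "dp": [0, 0.2, 1], "yaw": 0}, {"fingers": 1, "dp": [0, 0.2, 1.2], "yaw": 0}, {"fingers": 1, "dp": [0, 0.1, 1.2], "yaw": 0}, {"fingers": 1, "dp": [0, 0, 1], "yaw": 0}, {"fingers": 1, "dp": [0, 0, 0.5], "yaw": 0}, {"fingers": 1, "dp": [0, 0, 0.2], "yaw": 0}, {"fingers": 1, "dp": [0, 0, 0], "yaw": 0}]}}

```text
clock: 12.35
eef_pos: [0.5391, -0.2491, 0.1811]
tcp_rot: [-0.006, -0.693, 0.721, -0.002]
contact_force: [0.8, 0.7, -1.8]
grip_width: 0.444
```

```bash
python3 - <<'E'
from h import *
from station import arm
import pickle
s=arm.read_state();go(s,(.5417,-.2499,.178))
S=arm.camera("scene");W=arm.camera("wrist")
pickle.dump((s,S,W),open("j.pkl","wb"))
a=crop(S["pixels"],150,90,100,150,4);b=cv2.resize(W["pixels"][160:400,220:420,::-1],None,fx=2,fy=2)
b=cv2.copyMakeBorder(b,0,120,0,0,0)
cv2.imwrite("pics/j.png",np.hstack([a,b]))
E
```

```text
pos [ 0.5391 -0.2491  0.1811] xang -92.28 z [-0.0059 -0.0104 -0.9999] t 12.35 F [ 0.8  0.7 -1.8] w 0.444
dp cm [ 0.07 -0.27  0.31]
```

View pics/j.png

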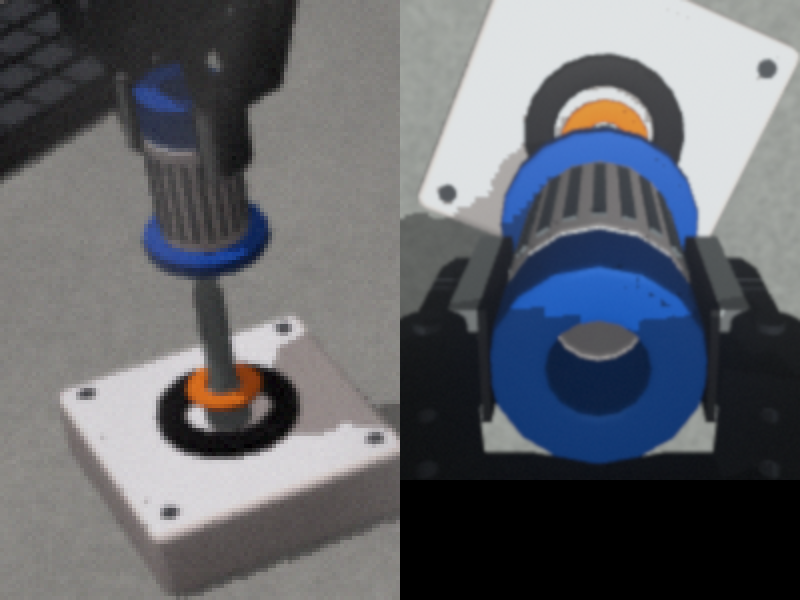

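```bash
python3 - <<'E'
from h import *
import pickle
s,S,W=pickle.load(open("j.pkl","rb"))
hs=cv2.cvtColor(S["pixels"],cv2.COLOR_RGB2HSV)
m=((hs[...,0]>100)&(hs[...,0]<130)&(hs[...,1]>120)).astype(np.uint8)
m[:,:180]=0;m[:,225:]=0;m[:138]=0;m[170:]=0
ys,xs=np.nonzero(m);low=max(ys)
print(xs.min(),xs.max(),ys.max(),[ (y,xs[ys==y].min(),xs[ys==y].max()) for y in range(140,ys.max()+1)])
# predicted outline of bottom disc if centred at c
zb=s["eef_pos"][2]-.043
for c in((.5398,-.2513),(.5372,-.2505)):
    a=np.linspace(0,6.28,200);P=np.array([proj(S,[c[0]+.028*np.cos(t),c[1]+.028*np.sin(t),zb]) for t in a])
    Q=np.array([proj(S,[c[0]+.028*np.cos(t),c[1]+.028*np.sin(t),zb+.008]) for t in a])
    print(c,zb,"pred bottom max y",P[:,1].max(),"x",min(P[:,0].min(),Q[:,0].min()),max(P[:,0].max(),Q[:,0].max()))
E
```

```text
Traceback (most recent call last):
ValueError: zero-size array to reduction operation minimum which has no identity
```

```bash
python3 - <<'E'
from h import *
import pickle
s,S,W=pickle.load(open("j.pkl","rb"))
hs=cv2.cvtColor(S["pixels"],cv2.COLOR_RGB2HSV)
m=((hs[...,0]>100)&(hs[...,0]<130)&(hs[...,1]>120)).astype(np.uint8)
m[:,:180]=0;m[:,225:]=0;m[:138]=0;m[170:]=0
ys,xs=np.nonzero(m)
print(xs.min(),xs.max(),ys.max())
zb=s["eef_pos"][2]-.043
a=np.linspace(0,6.28,200)
for c in((.5398,-.2513),(.5372,-.2505)):
  for z in(zb,zb+.008):
    P=np.array([proj(S,[c[0]+.028*np.cos(t),c[1]+.028*np.sin(t),z]) for t in a])
    print(c,z,P.min(0),P.max(0))
E
```

```text
186 216 158
(0.5398, -0.2513) 0.13813600446831836 [184.12832249 142.42400016] [215.84392001 159.92505679]
(0.5398, -0.2513) 0.14613600446831837 [183.37661912 138.65798535] [215.28587873 156.09925437]
(0.5372, -0.2505) 0.13813600446831836 [185.46855481 141.90713422] [217.12920397 159.36056991]
(0.5372, -0.2505) 0.14613600446831837 [184.72589428 138.14330714] [216.57953655 155.53684897]
```

The scene view confirms the wrist estimate: foot centre is at about (0.537,-0.2505), roughly 2.6 mm short of the spindle in x. Correcting and starting down.

Request:
{"name": "play_rows", "arguments": {"increments": [{"fingers": 1, "dp": [0.05, -0.15, 0.2], "yaw": 0}, {"fingers": 1, "dp": [0, -0.1, 0.4], "yaw": 0}, {"fingers": 1, "dp": [0, 0, 0.5], "yaw": 0}, {"fingers": 1, "dp": [0, 0, 0.5], "yaw": 0}, {"fingers": 1, "dp": [0, 0, 0.3], "yaw": 0}, {"fingers": 1, "dp": [0, 0, 0.1], "yaw": 0}, {"fingers": 1, "dp": [0, 0, 0], "yaw": 0}]}}

```text
clock: 13.15
eef_pos: [0.5429, -0.2502, 0.1613]
tcp_rot: [-0.005, -0.693, 0.721, -0.003]
contact_force: [-0.4, 0.1, -2.3]
grip_width: 0.445
```

```bash
python3 - <<'E'
from h import *
from station import arm
s=arm.read_state();go(s,(.5417,-.2499,.15));print(s["torque"].round(2))
E
```

```text
pos [ 0.5429 -0.2502  0.1613] xang -92.26 z [-0.0021 -0.0114 -0.9999] t 13.15 F [-0.4  0.1 -2.3] w 0.445
dp cm [-0.04  0.12  1.13]
[-0.02 -0.03 -0.  ]
```

Request:
{"name": "play_rows", "arguments": {"increments": [{"fingers": 1, "dp": [0, 0.1, 0.4], "yaw": 0}, {"fingers": 1, "dp": [0, 0, 0.6], "yaw": 0}, {"fingers": 1, "dp": [0, 0, 0.6], "yaw": 0}, {"fingers": 1, "dp": [0, 0, 0.4], "yaw": 0}, {"fingers": 1, "dp": [0, 0, 0.2], "yaw": 0}, {"fingers": 1, "dp": [0, 0, 0], "yaw": 0}]}}

```text
clock: 13.75
eef_pos: [0.5416, -0.2505, 0.1372]
tcp_rot: [-0.005, -0.693, 0.721, -0.003]
contact_force: [0.4, -0.3, -0.9]
grip_width: 0.442
```

```bash
python3 - <<'E'
from h import *
from station import arm
s=arm.read_state();go(s,(.5417,-.2499,.11));print(s["torque"].round(2))
c=arm.camera("wrist");cv2.imwrite("pics/k.png",c["pixels"][200:420,200:440,::-1])
E
```

```text
pos [ 0.5416 -0.2505  0.1372] xang -92.27 z [-0.0023 -0.0114 -0.9999] t 13.75 F [ 0.4 -0.3 -0.9] w 0.442
dp cm [-0.09 -0.01  2.72]
[ 0.03 -0.03  0.02]
```

View pics/k.png

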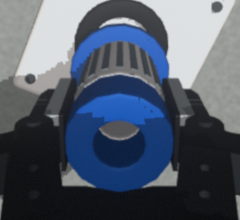

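Request:
{"name": "play_rows", "arguments": {"increments": [{"fingers": 1, "dp": [-0.03, 0, 0.4], "yaw": 0}, {"fingers": 1, "dp": [-0.03, 0, 0.6], "yaw": 0}, {"fingers": 1, "dp": [0, 0, 0.6], "yaw": 0}, {"fingers": 1, "dp": [0, 0, 0.5], "yaw": 0}, {"fingers": 1, "dp": [0, 0, 0.3], "yaw": 0}, {"fingers": 1, "dp": [0, 0, 0.1], "yaw": 0}, {"fingers": 1, "dp": [0, 0, 0], "yaw": 0}]}}

```text
clock: 14.5
eef_pos: [0.5417, -0.2508, 0.1106]
tcp_rot: [-0.005, -0.693, 0.721, -0.004]
contact_force: [-0.6, -1.9, -0.4]
grip_width: 0.444
```

```bash
python3 - <<'E'
from h import *
from station import arm
s=arm.read_state();go(s,(.5417,-.2499,.103));print(s["torque"].round(2))
c=arm.camera("wrist");cv2.imwrite("pics/l.png",cv2.resize(c["pixels"][200:420,200:440,::-1],None,fx=2,fy=2))
E
```

```text
pos [ 0.5417 -0.2508  0.1106] xang -92.25 z [-0.0021 -0.0124 -0.9999] t 14.5 F [-0.6 -1.9 -0.4] w 0.444
dp cm [-0.1  -0.    0.76]
[-0.13  0.1  -0.04]
```

View pics/l.png

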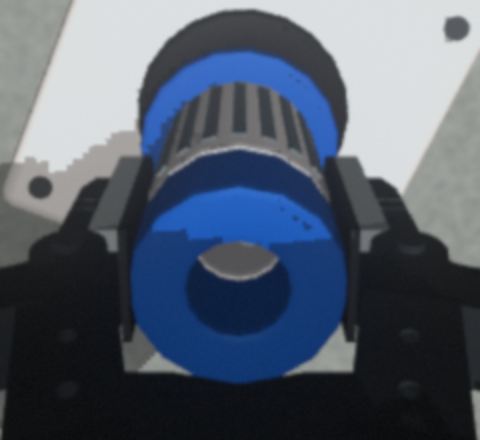

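Only a small side force (−1.9 N in y) from the spindle touching. Easing 0.8 mm that way and going on to the plate.

Request:
{"name": "play_rows", "arguments": {"increments": [{"fingers": 1, "dp": [0.08, 0, 0.2], "yaw": 0}, {"fingers": 1, "dp": [0.03, 0, 0.3], "yaw": 0}, {"fingers": 1, "dp": [0, 0, 0.3], "yaw": 0}, {"fingers": 1, "dp": [0, 0, 0.2], "yaw": 0}, {"fingers": 1, "dp": [0, 0, 0.1], "yaw": 0}]}}

```text
clock: 15.05
eef_pos: [0.5425, -0.2519, 0.1007]
tcp_rot: [-0.004, -0.693, 0.721, -0.005]
contact_force: [-2.4, 1.0, 4.2]
grip_width: 0.447
```

```bash
python3 - <<'E'
from h import *
from station import arm
s=arm.read_state();go(s,(.5417,-.2513,.091));print(s["torque"].round(2))
E
```

```text
pos [ 0.5425 -0.2519  0.1007] xang -92.22 z [ 4.000e-04 -1.280e-02 -9.999e-01] t 15.05 F [-2.4  1.   4.2] w 0.447
dp cm [-0.07  0.09  0.97]
[ 0.48  0.52 -0.03]
```

Request:
{"name": "play_rows", "arguments": {"increments": [{"fingers": 1, "dp": [-0.03, 0.08, 0.2], "yaw": 0}, {"fingers": 1, "dp": [0, 0.03, 0.25], "yaw": 0}, {"fingers": 1, "dp": [0, 0, 0.2], "yaw": 0}, {"fingers": 1, "dp": [0, 0, 0.1], "yaw": 0}]}}

```text
clock: 15.45
eef_pos: [0.5424, -0.2519, 0.0955]
tcp_rot: [-0.004, -0.694, 0.72, -0.006]
contact_force: [-2.4, 1.4, 6.7]
grip_width: 0.443
```

```bash
python3 - <<'E'
from h import *
from station import arm
s=arm.read_state();go(s,(.5417,-.2513,.091));print(s["torque"].round(2))
E
```

```text
pos [ 0.5424 -0.2519  0.0955] xang -92.16 z [ 0.0038 -0.0142 -0.9999] t 15.45 F [-2.4  1.4  6.7] w 0.443
dp cm [-0.06  0.07  0.45]
[0.56 0.6  0.  ]
```

Request:
{"name": "play_rows", "arguments": {"increments": [{"fingers": 1, "dp": [-0.05, 0.1, 0.2], "yaw": 0}, {"fingers": 1, "dp": [-0.03, 0.06, 0.2], "yaw": 0}, {"fingers": 1, "dp": [0, 0.03, 0.15], "yaw": 0}, {"fingers": 1, "dp": [0, 0, 0.1], "yaw": 0}]}}

```text
clock: 15.85
eef_pos: [0.5423, -0.2518, 0.0924]
tcp_rot: [-0.003, -0.694, 0.72, -0.009]
contact_force: [-2.4, 2.5, 7.0]
grip_width: 0.446
```

```bash
python3 - <<'E'
from h import *
from station import arm
s=arm.read_state();go(s,(.5417,-.2513,.091));print(s["torque"].round(2))
E
```

```text
pos [ 0.5423 -0.2518  0.0924] xang -92.08 z [ 0.0087 -0.0168 -0.9998] t 15.85 F [-2.4  2.5  7. ] w 0.446
dp cm [-0.05  0.06  0.14]
[0.77 0.84 0.01]
```

Request:
{"name": "play_rows", "arguments": {"increments": [{"fingers": 1, "dp": [-0.05, 0.05, 0.2], "yaw": 0}, {"fingers": 1, "dp": [0, 0, 0.2], "yaw": 0}, {"fingers": 1, "dp": [0, 0, 0.2], "yaw": 0}]}}

```text
clock: 16.15
eef_pos: [0.5423, -0.2518, 0.0915]
tcp_rot: [-0.003, -0.695, 0.719, -0.01]
contact_force: [-5.0, 3.8, 14.1]
grip_width: 0.447
```

```bash
python3 - <<'E'
from h import *
from station import arm
s=arm.read_state();go(s,(.5417,-.2513,.091));print(s["torque"].round(2))
c=arm.camera("scene");cv2.imwrite("pics/m.png",crop(c["pixels"],150,110,100,130,5))
E
```

```text
pos [ 0.5423 -0.2518  0.0915] xang -91.97 z [ 0.0104 -0.0189 -0.9998] t 16.15 F [-5.   3.8 14.1] w 0.447
dp cm [-0.04  0.06  0.05]
[ 1.5   1.46 -0.03]
```

View pics/m.png

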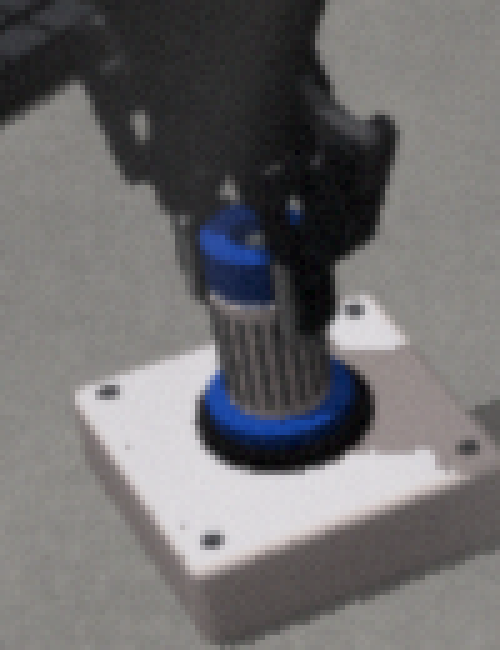

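The flange is on the ring at about 14 N. Easing the sideways load and firming the push a little.

Request:
{"name": "play_rows", "arguments": {"increments": [{"fingers": 1, "dp": [-0.08, 0.15, 0.25], "yaw": 0}, {"fingers": 1, "dp": [-0.08, 0.15, 0.25], "yaw": 0}]}}

```text
clock: 16.4
eef_pos: [0.542, -0.2515, 0.0916]
tcp_rot: [-0.002, -0.696, 0.718, -0.014]
contact_force: [-2.4, 0.9, 12.1]
grip_width: 0.445
```

```bash
python3 - <<'E'
from h import *
from station import arm
s=arm.read_state();go(s,(.5417,-.2513,.091));print(s["torque"].round(2))
E
```

```text
pos [ 0.542  -0.2515  0.0916] xang -91.84 z [ 0.0176 -0.023  -0.9996] t 16.4 F [-2.4  0.9 12.1] w 0.445
dp cm [-0.02  0.03  0.06]
[ 0.39  0.81 -0.01]
```

Request:
{"name": "play_rows", "arguments": {"increments": [{"fingers": 1, "dp": [-0.05, 0.08, 0.4], "yaw": 0}]}}

```text
clock: 16.5
eef_pos: [0.5421, -0.2515, 0.0915]
tcp_rot: [-0.002, -0.696, 0.718, -0.016]
contact_force: [-7.3, 6.9, 28.1]
grip_width: 0.446
```

```bash
python3 - <<'E'
from h import *
from station import arm
import pickle
s=arm.read_state();go(s,(.5417,-.2513,.091));print(s["torque"].round(2))
c=arm.camera("scene");W=arm.camera("wrist")
s=arm.read_state();go(s,(.5417,-.2513,.091));pickle.dump((s,c,W),open("n.pkl","wb"))
cv2.imwrite("pics/n.png",np.hstack([cv2.resize(crop(c["pixels"],180,170,60,50,6),(400,333)),cv2.resize(W["pixels"][180:380,200:440,::-1],(400,333))]))
E
```

```text
pos [ 0.5421 -0.2515  0.0915] xang -91.77 z [ 0.0199 -0.0249 -0.9995] t 16.5 F [-7.3  6.9 28.1] w 0.446
dp cm [-0.02  0.04  0.05]
[ 2.4   2.49 -0.05]
pos [ 0.5421 -0.2515  0.0916] xang -91.77 z [ 0.0201 -0.0249 -0.9995] t 16.6 F [-4.4  2.1 20.4] w 0.444
dp cm [-0.02  0.04  0.06]
```

View pics/n.png

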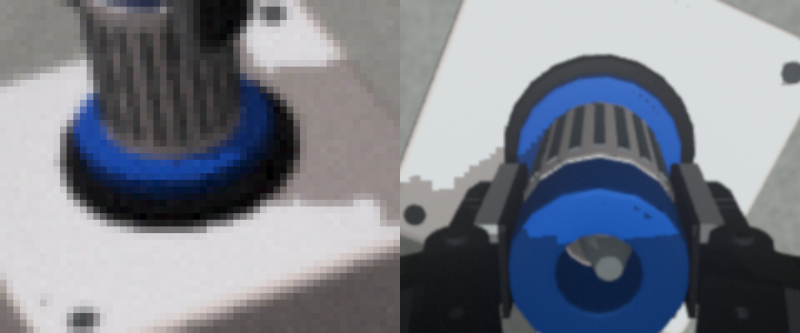

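Push peaked at 28 N and settled at 20 N with the height unchanged, so it's on the stop. But the spindle tip sits about 2 mm off-centre in the bore and the tool has crept to a 1.8° lean, so the flange is probably not flat. Blocked downward rows cause the lean and brisk upward ones undo it, so I'll lift, straighten and press again in fewer rows.

Request:
{"name": "play_rows", "arguments": {"increments": [{"fingers": 1, "dp": [0, 0, -0.6], "yaw": 0}, {"fingers": 1, "dp": [0, 0, -1], "yaw": 0}, {"fingers": 1, "dp": [0, 0, -2], "yaw": 0}, {"fingers": 1, "dp": [0, 0, -3], "yaw": 0}, {"fingers": 1, "dp": [0, 0, -3], "yaw": 0}, {"fingers": 1, "dp": [0, 0, -3], "yaw": 0}, {"fingers": 1, "dp": [0, 0, 0], "yaw": 0}, {"fingers": 1, "dp": [0, 0, 0], "yaw": 0}]}}

```text
clock: 17.4
eef_pos: [0.5389, -0.2482, 0.2177]
tcp_rot: [-0.001, -0.695, 0.719, -0.015]
contact_force: [-0.2, 0.4, -2.4]
grip_width: 0.443
```

```bash
cat >>h.py <<'E'
def rt(s):
    z=RT(s)[:,2];p=s["eef_pos"];r=p[:2]/np.linalg.norm(p[:2]);t=np.array([-r[1],r[0]]);print("tilt r,t",(z[:2]@r).round(4),(z[:2]@t).round(4),"q",s["qpos"].round(3))
E
python3 - <<'E'
from h import *
from station import arm
s=arm.read_state();go(s,(.5417,-.2513,.178));rt(s)
E
```

```text
pos [ 0.5389 -0.2482  0.2177] xang -91.89 z [ 0.0187 -0.0226 -0.9996] t 17.4 F [-0.2  0.4 -2.4] w 0.443
dp cm [ 0.21 -0.21  3.98]
tilt r,t 0.0264 -0.0127 q [-0.149  0.328 -0.122  0.022 -1.1    1.677]
```

Request:
{"name": "play_rows", "arguments": {"increments": [{"fingers": 1, "dp": [0, 1.5, 0], "yaw": 0}, {"fingers": 1, "dp": [0, 0, 0], "yaw": 0}, {"fingers": 1, "dp": [0, 0, 0], "yaw": 0}, {"fingers": 1, "dp": [0, 0, 0], "yaw": 0}]}}

```text
clock: 17.8
eef_pos: [0.5223, -0.247, 0.2116]
tcp_rot: [-0.003, -0.695, 0.719, -0.011]
contact_force: [-0.1, -0.1, -1.1]
grip_width: 0.444
```

```bash
python3 - <<'E'
from h import *
from station import arm
s=arm.read_state();go(s,(.5417,-.2513,.178));rt(s)
E
```

```text
pos [ 0.5223 -0.247   0.2116] xang -91.92 z [ 0.011  -0.0198 -0.9997] t 17.8 F [-0.1 -0.1 -1.1] w 0.444
dp cm [ 0.3  -1.91  3.38]
tilt r,t 0.0184 -0.0132 q [-0.152  0.311 -0.163  0.02  -1.084  1.68 ]
```

Request:
{"name": "play_rows", "arguments": {"increments": [{"fingers": 1, "dp": [0, -0.3, 0], "yaw": 0}, {"fingers": 1, "dp": [0, -0.3, 0], "yaw": 0}, {"fingers": 1, "dp": [0, -0.3, 0], "yaw": 0}, {"fingers": 1, "dp": [0, -0.3, 0], "yaw": 0}, {"fingers": 1, "dp": [0, -0.2, 0], "yaw": 0}, {"fingers": 1, "dp": [0, -0.1, 0], "yaw": 0}]}}

```text
clock: 18.4
eef_pos: [0.5398, -0.2475, 0.2101]
tcp_rot: [-0.003, -0.695, 0.719, -0.01]
contact_force: [-0.8, 0.7, -1.4]
grip_width: 0.445
```

```bash
python3 - <<'E'
from h import *
from station import arm
s=arm.read_state();go(s,(.5417,-.2513,.178));rt(s)
E
```

```text
pos [ 0.5398 -0.2475  0.2101] xang -91.91 z [ 0.0095 -0.0196 -0.9998] t 18.4 F [-0.8  0.7 -1.4] w 0.445
dp cm [ 0.31 -0.17  3.22]
tilt r,t 0.0168 -0.0138 q [-0.148  0.339 -0.124  0.02  -1.095  1.677]
```

Brisk inward with a slow return removes lean. Repeating, with a sideways component too.

Request:
{"name": "play_rows", "arguments": {"increments": [{"fingers": 1, "dp": [-3, 2, 0], "yaw": 0}, {"fingers": 1, "dp": [0, 0, 0], "yaw": 0}, {"fingers": 1, "dp": [0, 0, 0], "yaw": 0}, {"fingers": 1, "dp": [0, 0, 0], "yaw": 0}]}}

```text
clock: 18.8
eef_pos: [0.5209, -0.2164, 0.2092]
tcp_rot: [-0.003, -0.695, 0.719, -0.01]
contact_force: [-0.5, 0.7, -0.7]
grip_width: 0.446
```

```bash
python3 - <<'E'
from h import *
from station import arm
s=arm.read_state();go(s,(.5417,-.2513,.178));rt(s)
E
```

```text
pos [ 0.5209 -0.2164  0.2092] xang -91.93 z [ 0.0097 -0.0197 -0.9998] t 18.8 F [-0.5  0.7 -0.7] w 0.446
dp cm [ 3.35 -2.16  3.21]
tilt r,t 0.0165 -0.0145 q [-0.096  0.291 -0.198  0.021 -1.071  1.623]
```

Request:
{"name": "play_rows", "arguments": {"increments": [{"fingers": 1, "dp": [0.5, -0.4, 0], "yaw": 0}, {"fingers": 1, "dp": [0.6, -0.4, 0], "yaw": 0}, {"fingers": 1, "dp": [0.6, -0.4, 0], "yaw": 0}, {"fingers": 1, "dp": [0.6, -0.4, 0], "yaw": 0}, {"fingers": 1, "dp": [0.6, -0.3, 0], "yaw": 0}, {"fingers": 1, "dp": [0.4, -0.2, 0], "yaw": 0}, {"fingers": 1, "dp": [0.2, -0.1, 0], "yaw": 0}]}}

```text
clock: 19.5
eef_pos: [0.5448, -0.2574, 0.2099]
tcp_rot: [-0.003, -0.694, 0.72, -0.011]
contact_force: [0.1, 0.4, -2.3]
grip_width: 0.442
```

```bash
python3 - <<'E'
from h import *
from station import arm
s=arm.read_state();go(s,(.5417,-.2513,.178));rt(s)
E
```

```text
pos [ 0.5448 -0.2574  0.2099] xang -92.06 z [ 0.0102 -0.0204 -0.9997] t 19.5 F [ 0.1  0.4 -2.3] w 0.442
dp cm [-0.66  0.37  3.17]
tilt r,t 0.0179 -0.0141 q [-0.164  0.353 -0.104  0.021 -1.101  1.689]
```

Request:
{"name": "play_rows", "arguments": {"increments": [{"fingers": 1, "dp": [0, 0, -4], "yaw": 0}, {"fingers": 1, "dp": [0, 0, -4], "yaw": 0}, {"fingers": 1, "dp": [0, 0, -4], "yaw": 0}, {"fingers": 1, "dp": [0, 0, 0], "yaw": 0}, {"fingers": 1, "dp": [0, 0, 0], "yaw": 0}, {"fingers": 1, "dp": [0, 0, 0], "yaw": 0}, {"fingers": 1, "dp": [0, 0, 0], "yaw": 0}]}}

```text
clock: 20.2
eef_pos: [0.542, -0.2554, 0.3304]
tcp_rot: [-0.005, -0.694, 0.72, -0.007]
contact_force: [0.2, -0.2, -0.9]
grip_width: 0.444
```

```bash
python3 - <<'E'
from h import *
from station import arm
s=arm.read_state();go(s,(.5417,-.2513,.178));rt(s)
E
```

```text
pos [ 0.542  -0.2554  0.3304] xang -92.12 z [ 0.0026 -0.0177 -0.9998] t 20.2 F [ 0.2 -0.2 -0.9] w 0.444
dp cm [-0.67  0.09 15.23]
tilt r,t 0.0099 -0.0149 q [-0.162  0.286  0.101  0.017 -1.381  1.692]
```

Request:
{"name": "play_rows", "arguments": {"increments": [{"fingers": 1, "dp": [-4, 0, 0], "yaw": 0}, {"fingers": 1, "dp": [-4, 0, 0], "yaw": 0}, {"fingers": 1, "dp": [-4, 0, 0], "yaw": 0}, {"fingers": 1, "dp": [-4, 0, 0], "yaw": 0}, {"fingers": 1, "dp": [0, 0, 0], "yaw": 0}, {"fingers": 1, "dp": [0, 0, 0], "yaw": 0}, {"fingers": 1, "dp": [0, 0, 0], "yaw": 0}, {"fingers": 1, "dp": [0, 0, 0], "yaw": 0}]}}

```text
clock: 21.0
eef_pos: [0.5452, -0.0916, 0.3172]
tcp_rot: [-0.012, -0.692, 0.721, -0.001]
contact_force: [-0.4, -1.0, -0.9]
grip_width: 0.445
```

```bash
python3 - <<'E'
from h import *
from station import arm
s=arm.read_state();go(s,(.5417,-.2513,.178));rt(s)
E
```

```text
pos [ 0.5452 -0.0916  0.3172] xang -92.34 z [-0.016  -0.0178 -0.9997] t 21.0 F [-0.4 -1.  -0.9] w 0.445
dp cm [15.71 -0.52 14.21]
tilt r,t -0.0128 -0.0202 q [ 0.136  0.219 -0.019  0.016 -1.351  1.391]
```

Lean along tool y can pivot about the pinch axis, but the persistent world-y lean lies along tool x. A quarter turn of yaw puts it on the pivoting axis, and also cancels it against the cartridge's present set in the grip.

Request:
{"name": "play_rows", "arguments": {"increments": [{"fingers": 1, "dp": [0, 0, 0], "yaw": 0.14}, {"fingers": 1, "dp": [0, 0, 0], "yaw": 0.14}, {"fingers": 1, "dp": [0, 0, 0], "yaw": 0.14}, {"fingers": 1, "dp": [0, 0, 0], "yaw": 0.14}, {"fingers": 1, "dp": [0, 0, 0], "yaw": 0.14}, {"fingers": 1, "dp": [0, 0, 0], "yaw": 0.14}, {"fingers": 1, "dp": [0, 0, 0], "yaw": 0.14}, {"fingers": 1, "dp": [0, 0, 0], "yaw": 0.14}]}}

```text
clock: 21.8
eef_pos: [0.5442, -0.1008, 0.3155]
tcp_rot: [-0.011, -0.174, 0.985, -0.007]
contact_force: [0.1, -0.1, -1.3]
grip_width: 0.439
```

Request:
{"name": "play_rows", "arguments": {"increments": [{"fingers": 1, "dp": [0, 0, 0], "yaw": 0.14}, {"fingers": 1, "dp": [0, 0, 0], "yaw": 0.12}, {"fingers": 1, "dp": [0, 0, 0], "yaw": 0.08}, {"fingers": 1, "dp": [0, 0, 0], "yaw": 0.04}, {"fingers": 1, "dp": [0, 0, 0], "yaw": 0}]}}

```text
clock: 22.3
eef_pos: [0.5435, -0.1067, 0.3146]
tcp_rot: [-0.01, 0.029, 0.999, -0.01]
contact_force: [0.3, 0.1, -1.4]
grip_width: 0.445
```

```bash
python3 - <<'E'
from h import *
from station import arm
s=arm.read_state();go(s,(.5417,-.2513,.25));rt(s)
E
```

```text
pos [ 0.5435 -0.1067  0.3146] xang 176.64 z [-0.0214 -0.019  -0.9996] t 22.3 F [ 0.3  0.1 -1.4] w 0.445
dp cm [ -0.79 -14.31   6.73]
tilt r,t -0.0173 -0.0228 q [ 0.108  0.225 -0.019  0.017 -1.35  -0.17 ]
```

Request:
{"name": "play_rows", "arguments": {"increments": [{"fingers": 1, "dp": [0, -1, 0], "yaw": 0}, {"fingers": 1, "dp": [0, -2, 0], "yaw": 0}, {"fingers": 1, "dp": [-0.2, -2.2, 0], "yaw": 0}, {"fingers": 1, "dp": [-0.2, -2.2, 0], "yaw": 0}, {"fingers": 1, "dp": [-0.2, -2.2, 0], "yaw": 0}, {"fingers": 1, "dp": [-0.2, -1.5, 0], "yaw": 0}, {"fingers": 1, "dp": [0, -0.8, 0], "yaw": 0}, {"fingers": 1, "dp": [0, -0.3, 0], "yaw": 0}]}}

```text
clock: 23.1
eef_pos: [0.5431, -0.24, 0.3163]
tcp_rot: [-0.011, 0.029, 0.999, -0.01]
contact_force: [0.6, -0.1, -2.0]
grip_width: 0.445
```

```bash
python3 - <<'E'
from h import *
from station import arm
s=arm.read_state();go(s,(.5417,-.2513,.25));rt(s)
E
```

```text
pos [ 0.5431 -0.24    0.3163] xang 176.71 z [-0.0229 -0.0195 -0.9995] t 23.1 F [ 0.6 -0.1 -2. ] w 0.445
dp cm [-0.07 -1.    6.66]
tilt r,t -0.0131 -0.027 q [-0.132  0.293  0.076  0.023 -1.373  0.07 ]
```

Request:
{"name": "play_rows", "arguments": {"increments": [{"fingers": 1, "dp": [0, -0.5, 3.5], "yaw": 0}, {"fingers": 1, "dp": [0, -0.3, 3.5], "yaw": 0}, {"fingers": 1, "dp": [0, 0, 0], "yaw": 0}, {"fingers": 1, "dp": [0, 0, 0], "yaw": 0}, {"fingers": 1, "dp": [0, 0, 0], "yaw": 0}, {"fingers": 1, "dp": [0, 0, 0], "yaw": 0}]}}

```text
clock: 23.7
eef_pos: [0.5438, -0.2493, 0.2506]
tcp_rot: [-0.007, 0.027, 1.0, -0.011]
contact_force: [-0.3, -0.3, -0.7]
grip_width: 0.447
```

```bash
python3 - <<'E'
from h import *
from station import arm
s=arm.read_state();go(s,(.5417,-.2513,.2));rt(s)
W=arm.camera("wrist");S=arm.camera("scene")
import pickle;pickle.dump((s,S,W),open("o.pkl","wb"))
cv2.imwrite("pics/o.png",np.hstack([cv2.resize(W["pixels"][160:400,200:440,::-1],(400,400)),crop(S["pixels"],150,60,80,80,5)]))
E
```

```text
pos [ 0.5438 -0.2493  0.2506] xang 176.91 z [-0.0137 -0.0225 -0.9997] t 23.7 F [-0.3 -0.3 -0.7] w 0.447
dp cm [ 0.13 -0.1   5.07]
tilt r,t -0.0031 -0.0261 q [-0.147  0.328 -0.038  0.026 -1.215  0.084]
```

View pics/o.png

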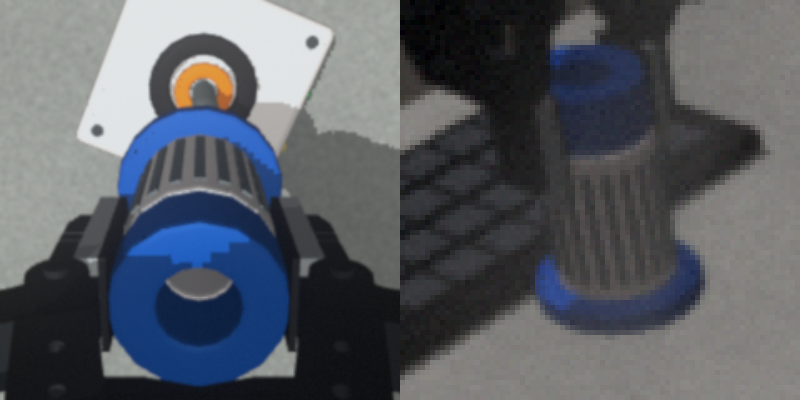

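The spindle shows at (207,90) in the crop, just ahead of the foot. Measuring the cartridge's present pose in the grip.

```bash
python3 - <<'E'
from h import *
import pickle
s,S,W=pickle.load(open("o.pkl","rb"))
C=np.array(W["T_tool_cam"]);K=W["mtx"]
def tz(uv,z):
    d=C[:3,:3]@np.linalg.solve(K,[*uv,1]);o=C[:3,3];return (o+d*(z-o[2])/d[2])*1000
hs=cv2.cvtColor(W["pixels"],cv2.COLOR_RGB2HSV)
m=((hs[...,0]>100)&(hs[...,0]<125)&(hs[...,1]>120)).astype(np.uint8);m[:,:240]=0;m[:,400:]=0;m[410:]=0;m[:215]=0
ys,xs=np.nonzero(m)
f=ys<=290; t=(ys>320)
print("foot y0",ys.min(),"x",xs[f&(ys>255)].min(),xs[f&(ys>255)].max(),"top x",xs[t].min(),xs[t].max(),[ (y,xs[ys==y].min(),xs[ys==y].max()) for y in (384,388,390,392,394) if (ys==y).any()])
F=tz((318,ys.min()-.5),.043);print("foot centre y",F[1]+28)
fx=(xs[f&(ys>255)].min()+xs[f&(ys>255)].max())/2; tx=(xs[t].min()+xs[t].max())/2
print("foot x",tz((fx,268),.039),"top",tz((tx,343),-.037))
zb=s["eef_pos"][2]-.043;M=RT(s)
m=None
hs=cv2.cvtColor(S["pixels"],cv2.COLOR_RGB2HSV)
m=((hs[...,0]>100)&(hs[...,0]<130)&(hs[...,1]>100)&(hs[...,2]>60)).astype(np.uint8)
m[:,:170]=0;m[:,300:]=0;m[:107]=0;m[130:]=0
ys,xs=np.nonzero(m);print("scene",xs.min(),xs.max(),ys.max())
a=np.linspace(0,6.28,200)
for y in(0,.002,-.002):
  c=s["eef_pos"]+M@[.001,y,.043]
  P=np.array([proj(S,[c[0]+.028*np.cos(t),c[1]+.028*np.sin(t),c[2]+z]) for t in a for z in (0,.008)])
  print(y,c,P.min(0),P.max(0))
E
```

```text
foot y0 224 x 271 368 top x 265 390 [(384, np.int64(293), np.int64(345)), (388, np.int64(297), np.int64(340)), (390, np.int64(304), np.int64(334)), (392, np.int64(315), np.int64(322))]
foot centre y 3.0443401333268305
foot x [-0.5461922  -0.14681905 39.        ] top [  2.05794881  -0.32113945 -37.        ]
scene 177 209 122
0 [ 0.54219874 -0.25018542  0.20767481] [175.93891148 104.73165179] [210.336884   125.86927389]
0.002 [ 0.54230594 -0.24818884  0.20762845] [176.78503471 105.10120317] [211.200151   126.27225754]
-0.002 [ 0.54209153 -0.25218201  0.20772118] [175.09426279 104.36272709] [209.47509933 125.46700086]
```

Request:
{"name": "play_rows", "arguments": {"increments": [{"fingers": 1, "dp": [0.15, -0.1, 2.5], "yaw": 0}, {"fingers": 1, "dp": [0.1, -0.1, 2.5], "yaw": 0}, {"fingers": 1, "dp": [0, 0, 0], "yaw": 0}, {"fingers": 1, "dp": [0, 0, 0], "yaw": 0}, {"fingers": 1, "dp": [0, 0, 0], "yaw": 0}, {"fingers": 1, "dp": [0, 0, 0], "yaw": 0}]}}

```text
clock: 24.4
eef_pos: [0.5445, -0.2529, 0.2075]
tcp_rot: [0.0, 0.026, 1.0, -0.013]
contact_force: [0.0, 0.3, -1.4]
grip_width: 0.445
```

```bash
python3 - <<'E'
from h import *
from station import arm
s=arm.read_state();go(s,(.5407,-.2513,.178));rt(s)
E
```

```text
pos [ 0.5445 -0.2529  0.2075] xang 177.03 z [-1.000e-04 -2.650e-02 -9.996e-01] t 24.4 F [ 0.   0.3 -1.4] w 0.445
dp cm [0.39 0.21 2.94]
tilt r,t 0.011 -0.0241 q [-0.152  0.355 -0.111  0.029 -1.101  0.087]
```

Request:
{"name": "play_rows", "arguments": {"increments": [{"fingers": 1, "dp": [0.2, 0.1, 0.4], "yaw": 0}, {"fingers": 1, "dp": [0.15, 0.1, 0.8], "yaw": 0}, {"fingers": 1, "dp": [0.05, 0, 0.8], "yaw": 0}, {"fingers": 1, "dp": [0, 0, 0.5], "yaw": 0}, {"fingers": 1, "dp": [0, 0, 0.2], "yaw": 0}, {"fingers": 1, "dp": [0, 0, 0], "yaw": 0}]}}

```text
clock: 25.0
eef_pos: [0.5408, -0.2512, 0.1796]
tcp_rot: [0.001, 0.026, 1.0, -0.013]
contact_force: [0.5, 1.3, -1.2]
grip_width: 0.44
```

```bash
python3 - <<'E'
from h import *
from station import arm
s=arm.read_state();go(s,(.5403,-.2512,.14));rt(s)
S=arm.camera("scene");zb=s["eef_pos"][2]-.043
hs=cv2.cvtColor(S["pixels"],cv2.COLOR_RGB2HSV)
m=((hs[...,0]>100)&(hs[...,0]<130)&(hs[...,1]>120)).astype(np.uint8)
m[:,:175]=0;m[:,230:]=0;m[:136]=0;m[170:]=0
ys,xs=np.nonzero(m);print("obs",xs.min()-.5,xs.max()+.5,ys.max())
a=np.linspace(0,6.28,200);c=(.5398,-.2513)
P=np.array([proj(S,[c[0]+.028*np.cos(t),c[1]+.028*np.sin(t),zb+z]) for t in a for z in(0,.008)]);print(P.min(0),P.max(0))
E
```

```text
pos [ 0.5408 -0.2512  0.1796] xang 177.04 z [ 0.0022 -0.027  -0.9996] t 25.0 F [ 0.5  1.3 -1.2] w 0.44
dp cm [0.06 0.1  3.96]
tilt r,t 0.0134 -0.0235 q [-0.15   0.371 -0.162  0.031 -1.032  0.083]
obs 184.5 214.5 160
[183.52107053 139.38159475] [215.94989548 160.6514696 ]
```

The foot is centred over the spindle (199.5 px observed, 199.7 predicted). Descending.

Request:
{"name": "play_rows", "arguments": {"increments": [{"fingers": 1, "dp": [0.02, 0.02, 0.5], "yaw": 0}, {"fingers": 1, "dp": [0.02, 0.02, 1], "yaw": 0}, {"fingers": 1, "dp": [0.02, 0.03, 1.2], "yaw": 0}, {"fingers": 1, "dp": [0, 0.03, 1.2], "yaw": 0}, {"fingers": 1, "dp": [0, 0.02, 1], "yaw": 0}, {"fingers": 1, "dp": [0, 0.02, 0.6], "yaw": 0}, {"fingers": 1, "dp": [0, 0.01, 0.3], "yaw": 0}]}}

```text
clock: 25.75
eef_pos: [0.5394, -0.2531, 0.1176]
tcp_rot: [0.0, 0.026, 1.0, -0.015]
contact_force: [-0.3, -1.3, -0.2]
grip_width: 0.44
```

```bash
python3 - <<'E'
from h import *
from station import arm
s=arm.read_state();go(s,(.5403,-.2512,.091));rt(s)
E
```

```text
pos [ 0.5394 -0.2531  0.1176] xang 177.04 z [ 2.000e-04 -2.950e-02 -9.996e-01] t 25.75 F [-0.3 -1.3 -0.2] w 0.44
dp cm [-0.08  0.27  2.66]
tilt r,t 0.0127 -0.0267 q [-0.152  0.432 -0.241  0.037 -0.893  0.077]
```

Request:
{"name": "play_rows", "arguments": {"increments": [{"fingers": 1, "dp": [-0.03, 0.08, 0.6], "yaw": 0}, {"fingers": 1, "dp": [0, 0.05, 0.6], "yaw": 0}, {"fingers": 1, "dp": [0, 0.03, 0.5], "yaw": 0}]}}

```text
clock: 26.05
eef_pos: [0.5399, -0.2536, 0.101]
tcp_rot: [0.0, 0.025, 1.0, -0.016]
contact_force: [-3.9, -1.9, 5.4]
grip_width: 0.442
```

```bash
python3 - <<'E'
from h import *
from station import arm
s=arm.read_state();go(s,(.5403,-.2512,.091));rt(s)
E
```

```text
pos [ 0.5399 -0.2536  0.101 ] xang 177.09 z [ 2.000e-04 -3.240e-02 -9.995e-01] t 26.05 F [-3.9 -1.9  5.4] w 0.442
dp cm [-0.02  0.27  0.99]
tilt r,t 0.0139 -0.0292 q [-0.152  0.452 -0.26   0.042 -0.855  0.073]
```

Request:
{"name": "play_rows", "arguments": {"increments": [{"fingers": 1, "dp": [0.08, 0, 0.5], "yaw": 0}, {"fingers": 1, "dp": [0.05, 0, 0.5], "yaw": 0}, {"fingers": 1, "dp": [0, 0, 0.4], "yaw": 0}]}}

```text
clock: 26.35
eef_pos: [0.5399, -0.2541, 0.0913]
tcp_rot: [0.002, 0.024, 1.0, -0.017]
contact_force: [-8.2, 1.5, 26.4]
grip_width: 0.446
```

```bash
python3 - <<'E'
from h import *
from station import arm
s=arm.read_state();go(s,(.5403,-.2512,.091));rt(s)
E
```

```text
pos [ 0.5399 -0.2541  0.0913] xang 177.2 z [ 0.0032 -0.0342 -0.9994] t 26.35 F [-8.2  1.5 26.4] w 0.446
dp cm [-0.02  0.29  0.02]
tilt r,t 0.0175 -0.0296 q [-0.152  0.462 -0.273  0.045 -0.828  0.072]
```

```bash
python3 - <<'E'
from h import *
from station import arm
import pickle
c=arm.camera("scene");W=arm.camera("wrist")
s=arm.read_state();go(s,(.5403,-.2512,.091));print(s["torque"].round(2))
pickle.dump((s,c,W),open("p.pkl","wb"))
cv2.imwrite("pics/p.png",np.hstack([cv2.resize(crop(c["pixels"],180,160,60,60,6),(400,400)),cv2.resize(W["pixels"][180:380,220:420,::-1],(400,400))]))
E
```

```text
pos [ 0.5399 -0.2538  0.0914] xang 177.19 z [ 0.0038 -0.0338 -0.9994] t 26.45 F [-6.5 -0.2 13.6] w 0.447
dp cm [-0.03  0.27  0.03]
[ 0.34  1.88 -0.04]
```

View pics/p.png

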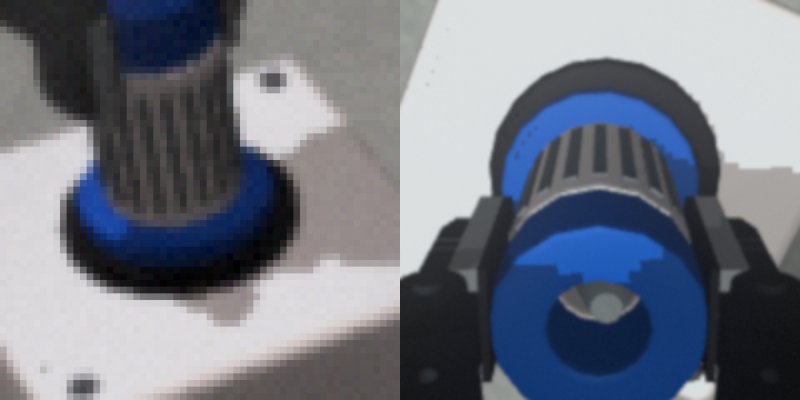

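```bash
python3 - <<'E'
from h import *
from station import arm
import pickle
s,c,W=pickle.load(open("p.pkl","rb"))
C=np.array(W["T_tool_cam"]);K=W["mtx"]
def tz(uv,z):
    d=C[:3,:3]@np.linalg.solve(K,[*uv,1]);o=C[:3,3];return (o+d*(z-o[2])/d[2])*1000
top=tz((220+199/2,180+323/2),-.037);tip=tz((220+206/2,180+307/2),-.033)
print("bore top",top,"tip",tip,"axis lean of cart wrt spindle in tool xy mm:",(top-tip)[:2])
g=[]
for i in range(4):
    arm.camera("scene");g.append(arm.read_state()["contact_force"].round(1))
print(g)
E
```

```text
bore top [ -0.70782424  -0.92048762 -37.        ] tip [  0.55555659  -1.65236156 -33.        ] axis lean of cart wrt spindle in tool xy mm: [-1.26338082  0.73187394]
[array([-5.8, -0.1, 13.4]), array([-5.2,  0.7, 13.3]), array([-5.7,  0.3, 13.7]), array([-4.6,  0.2, 14.9])]
```

Seated, with the height steady at the stop and the tip showing centrally in the bore. The push has settled at about 15 N, so I'm firming it once with a little lateral relief.

Request:
{"name": "play_rows", "arguments": {"increments": [{"fingers": 1, "dp": [0.12, 0, 0.45], "yaw": 0}]}}

```text
clock: 26.75
eef_pos: [0.5398, -0.2542, 0.0912]
tcp_rot: [0.004, 0.024, 1.0, -0.018]
contact_force: [-7.5, 3.4, 28.4]
grip_width: 0.445
```

```bash
python3 - <<'E'
from h import *
from station import arm
g=[]
s=arm.read_state();go(s,(.5403,-.2512,.091))
for i in range(6):
    c=arm.camera(["scene","wrist"][i%2]);g.append(arm.read_state()["contact_force"].round(1))
print(g);s=arm.read_state();go(s,(.5403,-.2512,.091))
cv2.imwrite("pics/q.png",cv2.resize(c["pixels"][180:380,220:420,::-1],(400,400)))
E
```

```text
pos [ 0.5398 -0.2542  0.0912] xang 177.28 z [ 0.0068 -0.0356 -0.9993] t 26.75 F [-7.5  3.4 28.4] w 0.445
dp cm [-0.04  0.3   0.01]
[array([-6.4,  3.1, 22.3]), array([-6.2,  2.3, 20.9]), array([-6.9,  1.6, 21.1]), array([-6.9,  2.1, 20.8]), array([-5.9,  1.5, 21.8]), array([-7.2,  1.3, 20.7])]
pos [ 0.5398 -0.254   0.0913] xang 177.27 z [ 0.0073 -0.0353 -0.9993] t 27.05 F [-7.2  1.3 20.7] w 0.445
dp cm [-0.04  0.28  0.02]
```

View pics/q.png

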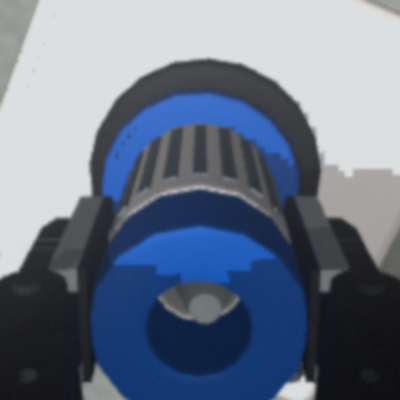

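The push holds steady at about 22 N. The height works out to the foot at 48.2 mm against the ring top at 48.0 mm. Handing in.

```bash
python3 - <<'E'
from station import arm
print(arm.job_done());s=arm.read_state();print(s["clock"],s["eef_pos"].round(4),s["contact_force"].round(1),s["grip_width"])
E
```

```text
the job is handed in; nothing more can be done
None
the job is handed in; nothing more can be done
```

I took the small blue cartridge from the tray, slid it flange down over the spindle, and pressed it past the sprung plate onto the stop ring. I handed the job in at about 27 s, still gripping and pressing it.

**Second press:** the first press reached the ring, but the tool had crept to a lean of nearly 2°. I lifted the cartridge clear, turned the gripper a quarter turn and pressed again.

**Last checks:**
- **Push:** it held at about 21–22 N for 0.3 s after a brief peak of about 28 N (29–30 N at the ring, allowing for the cartridge's weight).
- **Height:** the arm's position puts the foot at 48.2 mm, against the ring top at 48.0 mm. It stayed within 0.2 mm as the push rose from 14 to 28 N, so it is on the hard stop.
- **View:** the wrist picture shows the spindle tip inside the bore, and the scene picture taken just before the last firming shows the flange on the ring.

**Not perfect:** the tool still leans about 2°, mostly about the pinch axis, where the cartridge can pivot flat. The spindle presses sideways on it with about 7 N. No camera view was sharp enough to confirm the flange is flat all the way round.

I kept the arm clear of the red and yellow cartridges, the larger blue ones and the jar, but did not look at them again at the end.

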